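# Fold and pack the bench kit

### The arm

A 6-joint arm with a two-finger parallel gripper is mounted at the origin on the work surface. World frame = base frame: x ahead of the robot, y to its left, z up, the work surface at z = 0. Lengths are in m, angles in degrees, forces in N, time in s.
With the tool pointing down it reaches from about 0.25 to 0.725 m from the base axis. Payload 9.7 kg.
Tool frame: the origin (TCP) lies between the finger pads; the fingertips stand 22 mm ahead of it and the grasp point (between the pads) lies 3 mm ahead of it; z points along the fingers, y is the line along which they close (so a half turn about z gives the same grasp; the last joint's range is limited). The gripper opens to 85 mm and grips with 20 to 120 N. Pads are 22 mm wide; open, the fingers measure 114 mm over their backs; the gripper's body (76 mm by 85 mm) begins 54 mm behind the grasp point. The pads swing forward as they close: fully open they stand 13 mm farther back than shut.
Start: joints at [69.213, 4.979, 10.078, 95.1, 0, 90], TCP at [0.195, 0.514, 0.253] pointing down, gripper open.
Joint ranges: [-179.16, 179.16], [-48.56, 103.87], [-65.8, 70.77], [-126.05, 130.52], [-82.76, 87.17], [-180, 180]. Speed limits (degrees/s): [127.2, 127.2, 147.25, 180, 180, 180].

### API

Orientations are given as [roll, pitch, yaw] about the fixed x, y, z axes, in that order (R = Rz(yaw) Ry(pitch) Rx(roll)).
In Python, from workcell import bot, viewer, finder gives the robot as it stands.
- The arm moves only by the tool move_arm, never from a script. Its arguments are lists of equal length, an entry for each row: "offset": the shift along the tool's x, y, z in cm, a list of three; "twist": the turn, a rotation vector about the tool's x, y, z in rad, a list of three; "grip": the opening, from 0 (shut) to 1 (fully open). In form: {"offset": [[x, y, z], ...], "twist": [[ax, ay, az], ...], "grip": [grip, ...]}. A call has 1 to 5 rows; each row shifts and turns the commanded pose from where the row before left it, along the tool's axes as they then stand; what a row does not reach is not made up. A row lasts 1/10 s, in which the tool goes at most 50 mm and 8.59 degrees, less where a joint would pass 70% of its speed; a pose out of reach is approached as far as the arm can. A call is refused whole if a number of a shift passes 5 or a number of a turn 0.15, either way. A call with a gripper value outside its range is refused whole. The fingers move at their own pace and stop on an object; "force" is the grip in N (left out, the last holds). Time passes only in rows, so rows that do not move let the fingers close. It gives the time, the measured TCP pose, the force, the opening and the grip force at its end, in the units of the state.
- bot.get_obs(): the state, without advancing time (a new reading comes with each control period).
- viewer.camera(name): name is "scene" or "top"; returns a dict with "color" (400x640x3 uint8, red, green, blue), "depth" (400x640 float32, m along the optical axis (not along the pixel's ray), 0 where there is no reading), "vfov" (degrees; the focal length in pixels is half the picture's height over the tangent of half this angle, whatever the lens; pixels are square), "cx", "cy" (the principal point, pixels), "position" and "attitude" of the camera in the world. Camera axes: x right, y down, z forward; pixel columns grow to the right and rows downward; lengths in m; the calibration is good to about 2 mm. A picture is of the moment at which its call begins.
- bot.job_done(): hands the job in; it is judged then, once.
Trained networks look in a picture, given as the dict that the camera call returned (one of the last four; its "shot" number tells which), for a name from the list of things; names that differ only in an ending like _2 or _b are one class to them, and where a whole thing is asked for, a point or a joint stands for the part that bears it (a point fixed in the world has none). Each returns a list of dicts, best first, with "p" (0 to 1); they miss things now and then, are a little off and sometimes report something else, mostly with a low value. They report only what shows in the picture. A call takes as long as a camera call. They do not tell look-alikes from the thing itself.
- finder.boxes_of(picture, thing): "position" ([column, row] in pixels, amid what is visible of it).
- finder.pinpoint(picture, thing): "position" ([column, row] in pixels: a listed point, or the origin of a listed thing).
The state is a dict: "time": time; "q": joint angles; "qd": joint speeds; "joint_efforts": joint torques, N m; "ee_pos": TCP position; "tcp_rot": TCP orientation; "wrist_force": force on the tool from outside, world axes, zero at the start; "torque": the same for the moment, N m; "opening": finger opening in m; "grasp_force": force on a finger pad.
Only numpy, scipy, OpenCV 4.12 (cv2) and the standard library are available. Lean on these libraries where they do the work, as an engineer would, in place of code of your own. Each camera call takes 0.05 s, during which the arm holds its last target. There are 200 camera calls.

### The job

Pack the measuring kit away: fold the thermometer's probe in against its body and close the slide box's lid, then lay the folded thermometer flat in the long pocket and the closed slide box flat in the short pocket of the sloped case (either way round lengthwise, display and box lid upward). With both fully seated, swing the clear case lid fully shut, and leave the bottle, the beaker and the cork ring where they stand.

Things in the scene. Friction and masses are not known exactly. Their poses are not given: they have to be found in the camera images.
- thermo_center (a point): Centre, half-way up (13 mm), of the loose folding probe thermometer, 160 g: white body, small grey-green display on top. Folded footprint 120 mm (own x) by 34 mm (own y), 26 mm high (z up). Lies flat on the bench, probe swung out. The white body spans y = -17 to +8 mm; the folded probe lies along the +y side, y = +9 to +16 mm.
- probe_hinge (a point): Point on the thermometer probe's upright hinge axis, at x = -50, y = +12.5, z = +1 mm from thermo_center, 14 mm above the thermometer's underside. The point's own x runs along the probe away from the hinge. The probe is a red sleeve 60 mm long, 7 mm thick, 14 mm high (from 7 to 21 mm above the underside), then a 4.4 mm steel rod ending 104 mm from the hinge.
- probe (a joint): Probe angle in rad: 0 = folded along the body (pointing along thermo_center's +x), growing as the probe swings counter-clockwise seen from above, away from the body on its +y side; limit 1.8. Light friction (0.012 Nm) keeps it where it is left; it does not spring.
- box_center (a point): Centre, half-way up its closed height (19 mm above its underside), of the loose green hinged slide box holding glass slides, 260 g: 84 mm (own x) by 40 mm (own y), 38 mm high closed (own z up); base 25 mm high, lid 13 mm. Stands upright on the bench with its lid open.
- box_hinge (a point): Middle of the slide box lid's hinge line, at x = 0, y = +20, z = +6 mm from box_center (25 mm above the underside); the line runs along the box's x. The closed lid reaches 40 mm from the hinge to the box's -y side and is 13 mm thick (its outer face 13 mm above the hinge line).
- box_lid (a joint): Slide box lid angle in rad: 0 = closed, about 1.57 = upright above the +y edge, limit 2.0 (leaning back). Light friction (0.008 Nm) keeps it where it is left, so it must be pushed right down.
- pocket_long (a point): Floor centre of the long yellow-floored pocket in the blue case's dark foam, for the thermometer: 128 mm (own x) by 42 mm (own y), 10 mm deep. z is the case's normal, leaning 30 deg from vertical towards its low front, which faces the robot; x runs up the slope to the lid's hinge. The foam (160 x 160 mm) is centred 37 mm to this pocket's -y. The case is fixed.
- pocket_short (a point): Centre of the floor of the short yellow-floored pocket, for the slide box: 92 mm (own x) by 48 mm (own y), 10 mm deep, axes as for pocket_long and 77 mm to its -y side.
- lid_hinge (a point): Middle of the case lid's hinge line, on the case's upper far edge at foam-top level, 80 mm up the slope from the foam's centre. Turns with the lid: the lid extends 160 mm along this point's -x, 80 mm either way along y (the hinge line), and from 0 to 36 mm along +z, where its flat outer face lies. It is a clear tray 32 mm deep inside, walls 4 mm.
- lid_lip (a point): Centre of the blue lip on the lid's free edge, 166 mm from the hinge line; the lip is 50 mm wide, 8 mm thick and stands out 12 mm.
- case_lid (a joint): Case lid angle in rad: 0 = shut, 1.57 = at right angles to the sloping case (then leaning 30 degrees over the pockets, towards the robot), limit 2.1. Stiff friction hinge (0.25 Nm): it stays where it is left, and needs some 2 to 4 N at its free edge to move.
- bottle: Bystander: amber jar with white cap, 64 mm across, 120 mm tall, origin at the centre of its underside.
- cork_ring: Bystander: cork flask ring, 90 mm across, 25 mm high, origin at the centre of its underside.
- beaker: Bystander: glass beaker, 72 mm across, 90 mm tall, origin at the centre of its underside.
- thermometer: The whole thermometer, origin at the centre of its folded footprint on its underside, axes as thermo_center.
- slide_box: The whole slide box, origin at the centre of its underside, axes as box_center.
Things that resemble listed ones, but are neither listed nor needed, are in the scene too. Of the things shaped like the slide_box, the green one is meant.

How it is judged (in metres and radians):
On the way, in this order (a step that is already met when the one before it is completed fails the run):
1. thermometer probe folded in and slide box lid closed (value of joint each of probe, box_lid below 0.1 rad), for 0.1 s.
2. both lie seated in their pockets, folded, case lid still open (all of step 1 and x of thermo_center in the frame of pocket_long between -0.007 and 0.007 m and y of thermo_center in the frame of pocket_long between -0.007 and 0.007 m and z of thermo_center in the frame of pocket_long between 0.009 and 0.017 m and angle between the x axis of thermo_center and the x axis of pocket_long, either way round below 0.14 rad and angle between the z axis of thermo_center and the z axis of pocket_long, either way round below 0.14 rad and x of box_center in the frame of pocket_short between -0.007 and 0.007 m and y of box_center in the frame of pocket_short between -0.007 and 0.007 m and z of box_center in the frame of pocket_short between 0.015 and 0.023 m and angle between the x axis of box_center and the x axis of pocket_short, either way round below 0.14 rad and angle between the z axis of box_center and the z axis of pocket_short, either way round below 0.14 rad and value of joint case_lid above 0.6 rad), for 0.2 s.
At the end, for the whole second after the job is handed in: Probe and box lid within 0.1 rad of closed; each item right side up in its pocket: centre within 7 mm of the pocket's along and across, seated within 4 mm, turned under 0.14 rad from its axes (either way round); case lid within 0.06 rad of shut; all at rest (all of step 1 and x of thermo_center in the frame of pocket_long between -0.007 and 0.007 m and y of thermo_center in the frame of pocket_long between -0.007 and 0.007 m and z of thermo_center in the frame of pocket_long between 0.009 and 0.017 m and angle between the x axis of thermo_center and the x axis of pocket_long, either way round below 0.14 rad and angle between the z axis of thermo_center and the z axis of pocket_long, either way round below 0.14 rad and x of box_center in the frame of pocket_short between -0.007 and 0.007 m and y of box_center in the frame of pocket_short between -0.007 and 0.007 m and z of box_center in the frame of pocket_short between 0.015 and 0.023 m and angle between the x axis of box_center and the x axis of pocket_short, either way round below 0.14 rad and angle between the z axis of box_center and the z axis of pocket_short, either way round below 0.14 rad and value of joint case_lid below 0.06 rad and angle between each of thermo_center, box_center's own z axis and vertical below 0.8 rad and linear speed of each of thermometer, slide_box below 0.02 m/s); the robot touches nothing.
It fails at once if the bottle is moved more than 30 mm (distance of bottle from where it was at the start of the episode above 0.03 m).
It fails at once if the cork ring is moved more than 30 mm (distance of cork_ring from where it was at the start of the episode above 0.03 m).
It fails at once if the beaker is moved more than 30 mm (distance of beaker from where it was at the start of the episode above 0.03 m).
It also fails if it takes over 72 s, if anything falls off the work surface, if the arm or the gripper's body presses on something with over 40 N, if the wrist force passes 120 N, or if a joint passes its speed limit or range.

## Working session

There is one attempt and no reset: what is moved stays moved. The work goes in short steps, Python scripts to look and compute and a tool call to move; the robot and the scene stay as the last step left them, time stands still between calls to the robot, and variables do not carry over. Pictures are saved under pics/ and viewed, at most 10 in all, crops included, and the job is handed in when it is done.

Besides the shell and the picture viewer there is one more tool, called after "Request:" as name(argument=value, ...) on one line, values as JSON. move_arm: Moves the arm, as the interface text tells. Its arguments: {"type":"object","properties":{"offset":{"type":"array","items":{"type":"array","items":{"type":"number"}}},"twist":{"type":"array","items":{"type":"array","items":{"type":"number"}}},"grip":{"type":"array","items":{"type":"number"}},"force":{"type":"number"}},"required":["offset","twist","grip"]}

```bash
mkdir -p pics; ls; cat > h.py <<'E'
import numpy as np, cv2
from workcell import bot, viewer, finder
from scipy.spatial.transform import Rotation as R
def cam(n):
    c=viewer.camera(n); return c
def K(c):
    f=c["color"].shape[0]/2/np.tan(np.radians(c["vfov"])/2); return f,c["cx"],c["cy"]
def rot(c):
    a=np.array(c["attitude"],float)
    return a if a.shape==(3,3) else R.from_euler('xyz',a,degrees=True).as_matrix()
def cloud(c):
    f,cx,cy=K(c); d=c["depth"]; v,u=np.mgrid[:d.shape[0],:d.shape[1]]
    P=np.stack([(u-cx)/f*d,(v-cy)/f*d,d],-1)
    return P@rot(c).T+np.array(c["position"])
def ray(c,px,z):
    f,cx,cy=K(c); r=rot(c)@np.array([(px[0]-cx)/f,(px[1]-cy)/f,1]); o=np.array(c["position"])
    return o+r*(z-o[2])/r[2]
def save(n,im): cv2.imwrite(f"pics/{n}.png",cv2.cvtColor(im,cv2.COLOR_RGB2BGR))
E
python3 - <<'E'
from h import *
for n in("top","scene"):
    c=cam(n); save(n+"0",c["color"]); np.savez(n+"0.npz",**{k:v for k,v in c.items()})
    print(n,c["vfov"],c["cx"],c["cy"],c["position"],c["attitude"])
    W=cloud(c)
    for t in["thermo_center","probe_hinge","box_center","box_hinge","pocket_long","pocket_short","lid_hinge","lid_lip","bottle","cork_ring","beaker"]:
        for o in finder.pinpoint(c,t)[:3]:
            p=o["position"]; u,v=int(round(p[0])),int(round(p[1]))
            print(t,round(o["p"],2),np.round(p,1),W[min(max(v,0),399),min(max(u,0),639)].round(3))
print(bot.get_obs())
E
```

```text
pics
top 53.982957368690414 320.5241388891936 208.02464437518938 [0.48641279 0.03473193 1.29266367] [-177.1167355    -1.45486798  -90.99794893]
thermo_center 0.77 [354.2 222.5] [ 0.503 -0.106  0.024]
probe_hinge 0.52 [353.2 220.1] [ 0.509 -0.103  0.022]
probe_hinge 0.5 [349.3 237. ] [ 0.455 -0.089  0.025]
box_center 0.87 [414.3 187.6] [ 0.609 -0.301  0.039]
box_center 0.75 [428.7 262. ] [ 0.371 -0.342  0.039]
box_center 0.74 [418.  226.9] [ 0.483 -0.317  0.014]
box_hinge 0.9 [417.  180.2] [ 0.634 -0.311  0.04 ]
box_hinge 0.72 [450.2 218.3] [ 0.51  -0.416  0.037]
box_hinge 0.7 [415.4 225.4] [ 0.489 -0.294  0.062]
pocket_long 0.97 [248.4 208.2] [0.552 0.229 0.061]
pocket_short 0.75 [268.  195.9] [0.588 0.167 0.06 ]
pocket_short 0.56 [410.3 221.2] [ 0.503 -0.289  0.025]
pocket_short 0.55 [348.8 237.2] [ 0.455 -0.089  0.025]
lid_hinge 0.86 [242.9 182.1] [0.609 0.209 0.269]
lid_hinge 0.59 [381.2 277.3] [ 0.32  -0.195 -0.008]
lid_lip 0.79 [242.5 191.8] [0.583 0.213 0.26 ]
bottle 0.78 [379.7 152.1] [ 0.719 -0.186  0.08 ]
cork_ring 0.76 [380.7 276.4] [ 0.324 -0.194  0.   ]
cork_ring 0.23 [24
[... 1267 characters left out ...]
266.3 185.4] [ 0.354 -0.196  0.025]
{'time': 1.2, 'q': array([ 6.92128688e+01,  4.97792049e+00,  1.00782957e+01,  9.50991976e+01,
       -1.93062373e-03,  8.99993547e+01]), 'qd': array([-0.01924132,  0.0569573 , -0.05807271,  0.01406784, -0.1168232 ,
       -0.02831369]), 'joint_efforts': array([-1.21390040e-03, -5.20109010e+01,  4.64851213e+01,  2.01627729e-03,
       -8.21393155e-05,  6.36321801e-06]), 'ee_pos': array([0.19520081, 0.51419269, 0.25329428]), 'tcp_rot': array([1.79998822e+02, 1.93063699e-03, 1.59213514e+02]), 'wrist_force': array([0.52808493, 0.00493384, 0.33911308]), 'torque': array([ 0.03268211,  0.00504114, -0.01313007]), 'grasp_force': 0.0, 'opening': 0.08610759755315948}
```

```bash
python3 - <<'E'
import cv2
a=cv2.imread("pics/top0.png"); cv2.imwrite("pics/topc.png",cv2.resize(a[130:310,160:480],None,fx=2.5,fy=2.5,interpolation=cv2.INTER_CUBIC))
a=cv2.imread("pics/scene0.png"); cv2.imwrite("pics/scenec.png",cv2.resize(a[140:320,150:470],None,fx=2.5,fy=2.5,interpolation=cv2.INTER_CUBIC))
E
```

```text
(no output)
```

View pics/topc.png

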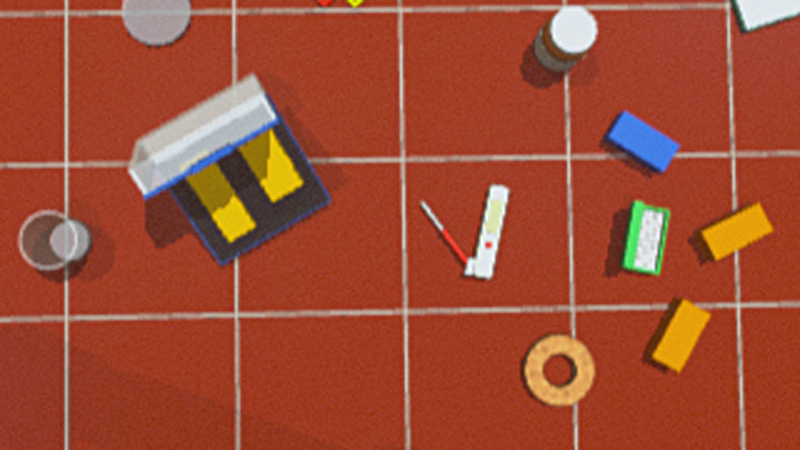

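View pics/scenec.png

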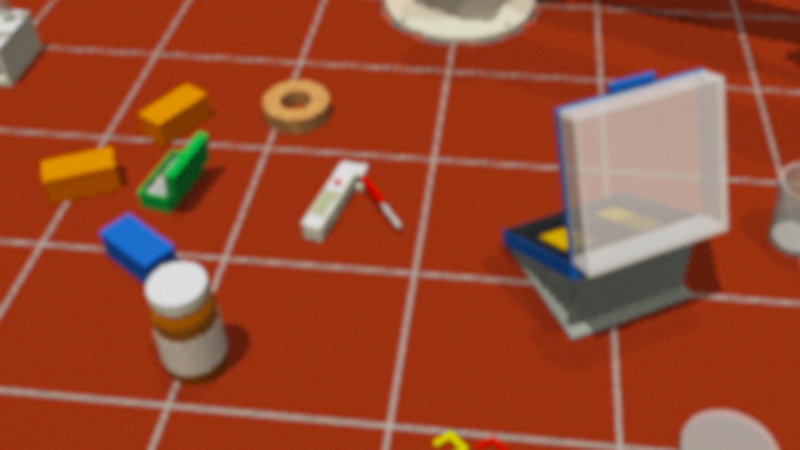

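Top crop: the thermometer is at about full-picture (356,223), with its probe swung left and the hinge at the near end. The open green slide box is at (419,225), its lid standing on the left (+y) side. It could be confused with the blue box at (417,186), the yellow ones at (455,223) and (432,264), and I choose the green. The case is at (250,205) with its lid upright. The scene picture agrees.

```bash
python3 - <<'E'
from h import *
import os
def load(n): return dict(np.load(n+"0.npz",allow_pickle=True))
for n in("top","scene"):
    c=load(n); W=cloud(c); hsv=cv2.cvtColor(c["color"],cv2.COLOR_RGB2HSV); H,S,V=[hsv[...,i].astype(int) for i in range(3)]
    z=W[...,2]; ok=c["depth"]>0
    def reg(x0,x1,y0,y1): return ok&(W[...,0]>x0)&(W[...,0]<x1)&(W[...,1]>y0)&(W[...,1]<y1)
    def rect(m,nm):
        P=W[m]
        if len(P)<8: print(n,nm,len(P)); return
        r=cv2.minAreaRect(P[:,:2].astype(np.float32)*1000); print(n,nm,len(P),np.round(r[0],1),np.round(r[1],1),round(r[2],1),"z",np.percentile(P[:,2],[5,50,95]).round(3))
    t=reg(.40,.60,-.18,.0)
    rect(t&(S<90)&(V>130)&(z>.018)&(z<.04),"white")
    red=t&((H<6)|(H>174))&(S>200)&(z>.008)
    rect(t&(z>.010)&(S>150),"red"); rect(t&(z>.008),"all")
    g=reg(.42,.60,-.36,-.24)
    rect(g&(H>40)&(H<80)&(S>100),"green"); rect(g&(H>40)&(H<80)&(S>100)&(z>.045),"greenlid"); rect(g&(z>.012)&(z<.03),"boxbase")
    gl=W[g&(H>40)&(H<80)&(S>100)&(z>.012)]
    for zz in np.arange(.012,.075,.009):
        s=gl[(gl[:,2]>=zz)&(gl[:,2]<zz+.009)]
        if len(s): print("  z",round(zz,3),len(s),s[:,:2].mean(0).round(3),s[:,0].min().round(3),s[:,0].max().round(3),s[:,1].min().round(3),s[:,1].max().round(3))
    k=reg(.42,.75,.05,.35)
    y=k&(H>18)&(H<35)&(S>150)&(V>100); rect(y,"yellow")
    P=W[y&(z<.2)]; 
    def plane(P):
        for _ in range(4):
            C=P.mean(0); nn=np.linalg.svd(P-C,full_matrices=False)[2][2]; nn*=np.sign(nn[2]); d=(P-C)@nn; P=P[abs(d)<max(2*d.std(),.002)]
        return C,nn,len(P)
    print("yplane",plane(P))
    dk=k&(V<75)&(S<140)&(z>.02)&(z<.2); print("dark",dk.sum(), plane(W[dk]) if dk.sum()>20 else "")
    lab,L,st,_=cv2.connectedComponentsWithStats(y.astype(np.uint8))
    for i in range(1,lab):
        if st[i,4]>15: rect(L==i,"y%d"%i)
    bl=k&(H>100)&(H<125)&(S>120); rect(bl,"blue")
    os.makedirs("pics",exist_ok=True)
    a=c["color"][120:260,190:330] if n=="top" else c["color"][150:290,330:470]
    save(n+"case",cv2.resize(a,None,fx=4,fy=4,interpolation=cv2.INTER_CUBIC))
    b=c["color"][200:250,330:440] if n=="top" else c["color"][190:240,200:310]
    save(n+"items",cv2.resize(b,None,fx=7,fy=7,interpolation=cv2.INTER_CUBIC))
E
```

```text
top white 301 [510.3 -73.7] [105.1 119.4] 76.5 z [0.021 0.026 0.031]
top red 38 [492.8 -78.8] [49.7 41. ] 35.2 z [0.017 0.022 0.027]
top all 381 [509.  -95.5] [186.4 118. ] 17.1 z [0.014 0.026 0.031]
top green 206 [ 491.3 -310.1] [63.8 92.4] 73.5 z [0.019 0.062 0.068]
top greenlid 131 [ 493. -288.] [14.1 83.6] 78.0 z [0.051 0.064 0.069]
top boxbase 291 [ 519.6 -317.2] [ 58.6 149. ] 81.6 z [0.014 0.019 0.028]
  z 0.012 4 [ 0.493 -0.339] 0.457 0.522 -0.347 -0.331
  z 0.021 52 [ 0.482 -0.329] 0.444 0.528 -0.343 -0.3
  z 0.03 4 [ 0.502 -0.299] 0.466 0.531 -0.331 -0.285
  z 0.039 10 [ 0.492 -0.284] 0.452 0.528 -0.291 -0.279
  z 0.048 10 [ 0.489 -0.282] 0.461 0.522 -0.289 -0.276
  z 0.057 95 [ 0.493 -0.287] 0.452 0.534 -0.302 -0.274
  z 0.066 22 [ 0.492 -0.288] 0.455 0.527 -0.297 -0.277
top yellow 805 [562.8 193.3] [ 91.4 124.3] 30.3 z [0.033 0.058 0.079]
yplane (array([0.56517048, 0.1972475 , 0.05697993]), array([-0.43923332, -0.25067145,  0.86269225]), 714)
dark 912 (array([0.54715724, 0.18966697, 0.05620717]), array([-0.44164083, -0.24838522,  0.86212421]), 812)
top y1 397 [587.7 165.1]
[... 695 characters left out ...]
342 -0.281
  z 0.03 36 [ 0.51  -0.288] 0.468 0.535 -0.302 -0.278
  z 0.039 33 [ 0.507 -0.286] 0.467 0.538 -0.301 -0.277
  z 0.048 36 [ 0.505 -0.285] 0.464 0.536 -0.299 -0.276
  z 0.057 103 [ 0.5   -0.286] 0.453 0.537 -0.301 -0.273
  z 0.066 14 [ 0.497 -0.288] 0.469 0.534 -0.3 -0.276
scene yellow 70 [589.1 151.3] [27.3 84.3] 87.2 z [0.039 0.053 0.087]
yplane (array([0.58412592, 0.15350669, 0.05686021]), array([-0.56545741,  0.00155183,  0.82477604]), 63)
dark 635 (array([0.61809685, 0.20991054, 0.04452961]), array([-0.07160371,  0.01765621,  0.99727688]), 613)
scene y1 70 [589.1 151.3] [27.3 84.3] 87.2 z [0.039 0.053 0.087]
scene blue 267 [590.4 178.2] [140.6 103.8] 29.5 z [0.027 0.082 0.27 ]
```

View pics/topcase.png

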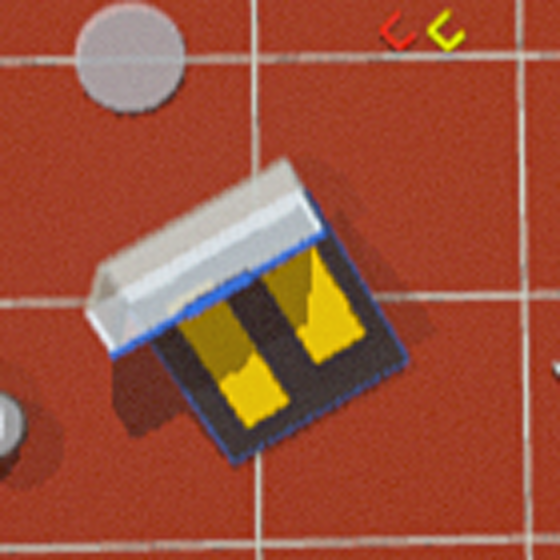

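View pics/topitems.png

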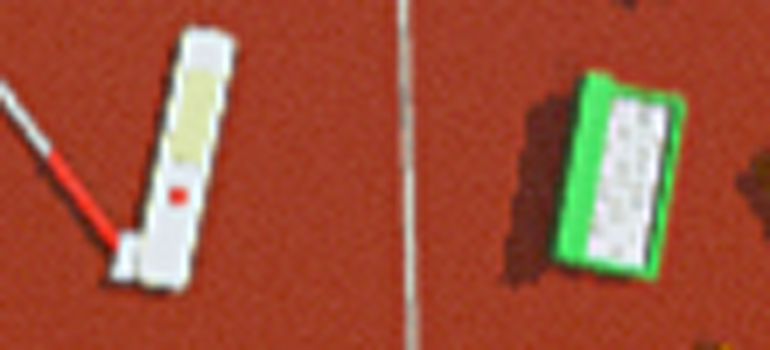

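```bash
python3 - <<'E'
from h import *
c=dict(np.load("top0.npz",allow_pickle=True)); W=cloud(c); hsv=cv2.cvtColor(c["color"],cv2.COLOR_RGB2HSV); H,S,V=[hsv[...,i].astype(int) for i in range(3)]
z=W[...,2]
m=((S<110)&(V>130)&(W[...,0]>.42)&(W[...,0]<.58)&(abs(W[...,1]+.1)<.07)).astype(np.uint8)
m=cv2.morphologyEx(m,cv2.MORPH_OPEN,np.ones((4,4),np.uint8))
n,L,st,_=cv2.connectedComponentsWithStats(m)
i=1+st[1:,4].argmax(); v,u=np.nonzero(L==i)
P=np.array([ray(c,(a,b),.026)[:2] for a,b in zip(u,v)]).astype(np.float32)*1000
r=cv2.minAreaRect(P); print("body",st[i,4],r)
C=P.mean(0); d=np.linalg.svd(P-C,full_matrices=False)[2][0]; print("pca",C,d,np.degrees(np.arctan2(d[1],d[0])))
for nm,px in dict(hingecrop=(125,250),redend=(52,152),redstart=(118,245),e1=(211,33),e2=(163,287),l=(162,160),rr=(213,160)).items():
    print(nm,ray(c,(px[0]/7+330-.43,px[1]/7+200-.43),.026 if nm[0]!='r' or nm=='rr' else .021).round(4))
yaw=np.radians(29.4); xh=np.array([np.cos(yaw)*np.cos(np.pi/6),np.sin(yaw)*np.cos(np.pi/6),.5]); yh=np.array([-np.sin(yaw),np.cos(yaw),0]); nh=np.cross(xh,yh)
k=(W[...,0]>.42)&(W[...,0]<.75)&(W[...,1]>.05)&(W[...,1]<.35)&(z>-.01)
ye=k&(H>18)&(H<35)&(S>150)&(V>60)&(z<.2)
lab,L,st,_=cv2.connectedComponentsWithStats(ye.astype(np.uint8))
def pr(m,nm):
    Q=W[m]; q=np.stack([Q@xh,Q@yh,Q@nh],1); print(nm,len(q),"\n",np.percentile(q,[1,4,50,96,99],axis=0).round(4))
for i in range(1,lab):
    if st[i,4]>60: pr(L==i,"yel")
bl=k&(H>100)&(H<125)&(S>110)
pr(bl&(z<.15),"rim low"); pr(bl&(z>.2),"lid blue")
dk=k&(V<75)&(S<140)&(z>.02)&(z<.13);pr(dk,"foam")
# edges: front corner pixels of foam outline from picture
for nm,px in dict(fl=(235,462),fr=(408,360),p1=(248,428),p2=(290,402),q1=(320,364),q2=(364,338)).items():
    u,v=px[0]/4+190-.4,px[1]/4+120-.4
    f,cx,cy=K(c); r=rot(c)@np.array([(u-cx)/f,(v-cy)/f,1]); o=np.array(c["position"])
    # plane foam top: n.P=d
    d0=np.median(W[dk]@nh) - (0 if nm[0]=='f' else .010)
    p=o+r*((d0-o@nh)/(r@nh)); print(nm,p.round(4),(p@xh).round(4),(p@yh).round(4),(p@nh).round(4))
s=dict(np.load("scene0.npz",allow_pickle=True)); W2=cloud(s); hs=cv2.cvtColor(s["color"],cv2.COLOR_RGB2HSV)
m=(hs[...,0]>100)&(hs[...,0]<125)&(hs[...,1]>110)&(W2[...,0]>.45)&(W2[...,0]<.75)&(W2[...,1]>.05)&(W2[...,1]<.35)
Q=W2[m]; q=np.stack([Q@xh,Q@yh,Q@nh],1); 
for lo in np.arange(0,.36,.03):
    t=q[(q[:,2]>=lo)&(q[:,2]<lo+.03)]
    if len(t): print(lo.round(2),len(t),np.median(t,0).round(3))
E
```

```text
body 186 ((521.1254272460938, -121.4990005493164), (26.083402633666992, 75.69602966308594), 77.4278335571289)
pca [ 521.5111   -121.112366] [-0.97125185  0.23805429] 166.22826
hingecrop [ 0.4602 -0.0838  0.026 ]
redend [ 0.506  -0.0513  0.021 ]
redstart [ 0.4625 -0.0811  0.021 ]
e1 [ 0.5597 -0.1258  0.026 ]
e2 [ 0.4429 -0.101   0.026 ]
l [ 0.5014 -0.1018  0.026 ]
rr [ 0.501  -0.1254  0.026 ]
yel 397 
 [[ 0.4999 -0.1684 -0.2509]
 [ 0.5021 -0.1667 -0.2492]
 [ 0.5439 -0.1447 -0.2455]
 [ 0.584  -0.1225 -0.2414]
 [ 0.5862 -0.1208 -0.2362]]
yel 415 
 [[ 0.4825 -0.0889 -0.2508]
 [ 0.4851 -0.0867 -0.2492]
 [ 0.5345 -0.0669 -0.245 ]
 [ 0.5816 -0.0477 -0.2397]
 [ 0.5847 -0.0463 -0.2351]]
rim low 24 
 [[ 0.4646 -0.1854 -0.2405]
 [ 0.4649 -0.1853 -0.2404]
 [ 0.5041 -0.148  -0.2369]
 [ 0.6005 -0.0241 -0.2309]
 [ 0.6123 -0.0234 -0.2308]]
lid blue 138 
 [[ 0.6535 -0.1834 -0.082 ]
 [ 0.6538 -0.1783 -0.0805]
 [ 0.6573 -0.1083 -0.0769]
 [ 0.6622 -0.0326 -0.0657]
 [ 0.6624 -0.0268 -0.065 ]]
foam 912 
 [[ 0.4696 -0.1822 -0.2416]
 [ 0.4719 -0.1799 -0.24  ]
 [ 0.5148 -0.1054 -0.2362]
 [ 0.5845 -0.0297 -0.2323]
 [ 0.5891 -0.0271 -0.2312]]
fl [0.4666 0.234  0.0283] 0.4656 -0.0252 -0.2362
fr [0.546  0.0947 0.0287] 0.4665 -0.1855 -0.2362
p1 [0.4935 0.2235 0.0273] 0.4811 -0.0476 -0.2462
p2 [0.5138 0.1897 0.0279] 0.4823 -0.087 -0.2462
q1 [0.5436 0.1646 0.0358] 0.498 -0.1235 -0.2462
q2 [0.5638 0.1292 0.0359] 0.4983 -0.1642 -0.2462
```

```bash
cat >> h.py <<'E'
def cur():
    o=bot.get_obs(); return np.array(o["ee_pos"]), R.from_euler('xyz',o["tcp_rot"],degrees=True)
def down(yaw): return R.from_euler('xyz',[180,0,yaw],degrees=True)
YC=np.radians(29.4); XH=np.array([np.cos(YC)*np.cos(np.pi/6),np.sin(YC)*np.cos(np.pi/6),.5]); YH=np.array([-np.sin(YC),np.cos(YC),0]); NH=np.cross(XH,YH)
def case(a,b,n): return a*XH+b*YH+n*NH
def plan(wps,start=None):
    """wps: list of (pos,Rot,nrows); prints rounded rows, carrying the rounded pose on; shift in the frame before the row's turn"""
    p,r=start or cur()
    for q,s,n in wps:
        q=np.array(q)
        off=[];tw=[]
        for i in range(n):
            d=np.round(r.inv().apply((q-p)/(n-i))*100,2); t=np.round((r.inv()*s).as_rotvec()/(n-i),3)
            p=p+r.apply(d/100); r=r*R.from_rotvec(t); off.append(d.tolist()); tw.append(t.tolist())
        for k in range(0,n,5): print("off",off[k:k+5],"\n  tw",tw[k:k+5])
        print("  ->",p.round(4),r.as_euler('xyz',degrees=True).round(1))
def st():
    o=bot.get_obs(); print({k:np.round(o[k],4).tolist() for k in("time","q","ee_pos","tcp_rot","wrist_force","opening","grasp_force")})
E
python3 -c "
from h import *
plan([((.4817,-.0853,.12),down(-12),21)])"
```

```text
off [[-2.29, -2.18, 0.63], [-2.57, -1.84, 0.64], [-2.81, -1.46, 0.63], [-2.99, -1.04, 0.64], [-3.1, -0.61, 0.63]] 
  tw [[0.0, -0.0, 0.142], [0.0, -0.0, 0.142], [0.0, -0.0, 0.142], [0.0, -0.0, 0.142], [0.0, -0.0, 0.142]]
off [[-3.16, -0.17, 0.64], [-3.15, 0.28, 0.63], [-3.08, 0.73, 0.64], [-2.95, 1.16, 0.63], [-2.75, 1.56, 0.64]] 
  tw [[0.0, -0.0, 0.142], [0.0, -0.0, 0.142], [0.0, -0.0, 0.142], [0.0, -0.0, 0.142], [0.0, -0.0, 0.143]]
off [[-2.5, 1.94, 0.63], [-2.2, 2.27, 0.64], [-1.86, 2.56, 0.63], [-1.48, 2.8, 0.64], [-1.06, 2.98, 0.63]] 
  tw [[0.0, -0.0, 0.142], [0.0, -0.0, 0.143], [0.0, -0.0, 0.142], [0.0, -0.0, 0.143], [0.0, -0.0, 0.142]]
off [[-0.63, 3.1, 0.64], [-0.18, 3.16, 0.63], [0.27, 3.15, 0.64], [0.72, 3.08, 0.63], [1.14, 2.95, 0.64]] 
  tw [[0.0, -0.0, 0.143], [-0.0, -0.0, 0.142], [-0.0, -0.0, 0.143], [-0.0, -0.0, 0.142], [-0.0, -0.0, 0.143]]
off [[1.56, 2.76, 0.63]] 
  tw [[-0.0, -0.0, 0.142]]
  -> [ 0.4817 -0.0853  0.12  ] [-180.   -0.  -12.]
```

Request:
move_arm(offset=[[-2.3, -2.2, 0.6], [-2.6, -1.8, 0.6], [-2.8, -1.5, 0.6], [-3.0, -1.0, 0.6], [-3.1, -0.6, 0.6]], twist=[[0, 0, 0.142], [0, 0, 0.142], [0, 0, 0.142], [0, 0, 0.142], [0, 0, 0.142]], grip=[1, 1, 1, 1, 1])

```text
time: 1.7
ee_pos: [0.2643, 0.3704, 0.2231]
tcp_rot: [180.0, -0.0, 118.2]
wrist_force: [-0.0, 0.1, -0.7]
opening: 0.0857
grasp_force: 0.0
```

Request:
move_arm(offset=[[-3.2, -0.2, 0.6], [-3.1, 0.3, 0.6], [-3.1, 0.7, 0.6], [-2.9, 1.2, 0.6], [-2.7, 1.6, 0.6]], twist=[[0, 0, 0.142], [0, 0, 0.142], [0, 0, 0.142], [0, 0, 0.142], [0, 0, 0.142]], grip=[1, 1, 1, 1, 1])

```text
time: 2.2
ee_pos: [0.333, 0.2283, 0.1932]
tcp_rot: [180.0, -0.0, 77.5]
wrist_force: [0.1, 0.7, 1.3]
opening: 0.0857
grasp_force: 0.0
```

Request:
move_arm(offset=[[-2.5, 1.9, 0.6], [-2.2, 2.3, 0.6], [-1.9, 2.6, 0.6], [-1.5, 2.8, 0.6], [-1.1, 3.0, 0.6]], twist=[[0, 0, 0.142], [0, 0, 0.142], [0, 0, 0.142], [0, 0, 0.142], [0, 0, 0.142]], grip=[1, 1, 1, 1, 1])

```text
time: 2.7
ee_pos: [0.4013, 0.0845, 0.1633]
tcp_rot: [180.0, -0.0, 36.8]
wrist_force: [1.1, 0.6, 0.7]
opening: 0.0857
grasp_force: 0.0
```

Request:
move_arm(offset=[[-0.6, 3.1, 0.6], [-0.2, 3.2, 0.6], [0.3, 3.1, 0.6], [0.7, 3.1, 0.6], [1.1, 3.0, 0.6]], twist=[[0, 0, 0.142], [0, 0, 0.142], [0, 0, 0.142], [0, 0, 0.142], [0, 0, 0.142]], grip=[1, 1, 1, 1, 1])

```text
time: 3.2
ee_pos: [0.47, -0.0585, 0.1332]
tcp_rot: [-180.0, -0.0, -3.9]
wrist_force: [0.3, 1.0, -0.3]
opening: 0.0853
grasp_force: 0.0
```

Request:
move_arm(offset=[[1.6, 2.8, 0.6], [0, 0, 0]], twist=[[0, 0, 0.142], [0, 0, 0]], grip=[1, 1])

```text
time: 3.4
ee_pos: [0.4829, -0.0965, 0.1262]
tcp_rot: [-179.7, 0.0, -11.3]
wrist_force: [-0.4, 0.4, 0.1]
opening: 0.0854
grasp_force: 0.0
```

```bash
python3 -c "
from h import *
st()
plan([((.4817,-.0853,.12),down(-12),2),((.4817,-.0853,.024),down(-12),4)])"
```

```text
{'time': 3.4, 'q': [-11.4446, -3.4414, -12.4836, 81.0061, 0.2798, 179.88], 'ee_pos': [0.4829, -0.0965, 0.1262], 'tcp_rot': [-179.7201, 0.0478, -11.3246], 'wrist_force': [-0.3873, 0.3874, 0.1331], 'opening': 0.0854, 'grasp_force': 0.0}
off [[-0.17, -0.53, 0.31], [-0.17, -0.54, 0.31]] 
  tw [[-0.002, 0.0, 0.006], [-0.003, 0.001, 0.006]]
  -> [ 0.4817 -0.0853  0.12  ] [180.  -0. -12.]
off [[-0.0, 0.0, 2.4], [-0.0, 0.0, 2.4], [-0.0, 0.0, 2.4], [-0.0, 0.0, 2.4]] 
  tw [[0.0, -0.0, -0.0], [0.0, -0.0, -0.0], [0.0, -0.0, -0.0], [0.0, -0.0, -0.0]]
  -> [ 0.4817 -0.0853  0.024 ] [180.  -0. -12.]
```

The last joint is at the end of its range here, so I'll turn back half a turn. That gives the same grasp with the joint near 0.

Request:
move_arm(offset=[[0, 0, 0], [0, 0, 0], [0, 0, 0], [0, 0, 0], [0, 0, 0]], twist=[[0, 0, -0.142], [0, 0, -0.142], [0, 0, -0.142], [0, 0, -0.142], [0, 0, -0.142]], grip=[1, 1, 1, 1, 1])

```text
time: 3.9
ee_pos: [0.4823, -0.093, 0.1274]
tcp_rot: [-179.8, -0.2, 30.0]
wrist_force: [-1.0, -0.7, -0.1]
opening: 0.0853
grasp_force: 0.0
```

Request:
move_arm(offset=[[0, 0, 0], [0, 0, 0], [0, 0, 0], [0, 0, 0], [0, 0, 0]], twist=[[0, 0, -0.142], [0, 0, -0.142], [0, 0, -0.142], [0, 0, -0.142], [0, 0, -0.142]], grip=[1, 1, 1, 1, 1])

```text
time: 4.4
ee_pos: [0.4823, -0.093, 0.1275]
tcp_rot: [-180.0, -0.3, 70.7]
wrist_force: [0.5, -0.1, 0.3]
opening: 0.0852
grasp_force: 0.0
```

Request:
move_arm(offset=[[0, 0, 0], [0, 0, 0], [0, 0, 0], [0, 0, 0], [0, 0, 0]], twist=[[0, 0, -0.142], [0, 0, -0.142], [0, 0, -0.142], [0, 0, -0.142], [0, 0, -0.142]], grip=[1, 1, 1, 1, 1])

```text
time: 4.9
ee_pos: [0.4823, -0.093, 0.1275]
tcp_rot: [179.8, -0.3, 111.3]
wrist_force: [0.8, 0.2, 0.3]
opening: 0.0856
grasp_force: 0.0
```

Request:
move_arm(offset=[[0, 0, 0], [0, 0, 0], [0, 0, 0], [0, 0, 0], [0, 0, 0]], twist=[[0, 0, -0.142], [0, 0, -0.142], [0, 0, -0.142], [0, 0, -0.142], [0, 0, -0.142]], grip=[1, 1, 1, 1, 1])

```text
time: 5.4
ee_pos: [0.4823, -0.093, 0.1275]
tcp_rot: [179.7, -0.1, 152.0]
wrist_force: [0.6, 0.2, -0.4]
opening: 0.0851
grasp_force: 0.0
```

Request:
move_arm(offset=[[0, 0, 0], [0, 0, 0], [0, 0, 0]], twist=[[0, 0, -0.142], [0, 0, -0.142], [0, 0, 0]], grip=[1, 1, 1])

```text
time: 5.7
ee_pos: [0.4823, -0.093, 0.1274]
tcp_rot: [179.7, 0.0, 168.1]
wrist_force: [0.1, 0.7, -0.2]
opening: 0.0852
grasp_force: 0.0
```

```bash
python3 -c "
from h import *
st()
plan([((.4817,-.0853,.12),down(168),2),((.4817,-.0853,.024),down(168),4)])"
```

```text
{'time': 5.7, 'q': [-11.0818, -3.6842, -12.5729, 81.1055, 0.318, 0.8363], 'ee_pos': [0.4823, -0.093, 0.1274], 'tcp_rot': [179.6819, 0.0012, 168.0819], 'wrist_force': [0.0755, 0.6785, -0.2041], 'opening': 0.0852, 'grasp_force': 0.0}
off [[0.11, 0.37, 0.37], [0.11, 0.37, 0.38]] 
  tw [[0.003, 0.0, 0.001], [0.003, 0.0, 0.0]]
  -> [ 0.4817 -0.0853  0.12  ] [-180.    0.  168.]
off [[-0.0, -0.0, 2.4], [-0.0, -0.0, 2.4], [-0.0, -0.0, 2.4], [-0.0, -0.0, 2.4]] 
  tw [[-0.0, 0.0, 0.0], [-0.0, 0.0, 0.0], [-0.0, 0.0, 0.0], [-0.0, 0.0, 0.0]]
  -> [ 0.4817 -0.0853  0.024 ] [-180.    0.  168.]
```

Request:
move_arm(offset=[[0.1, 0.4, 0.4], [0.1, 0.4, 0.4], [0, 0, 3.4], [0, 0, 3.2], [0, 0, 3.0]], twist=[[0.006, 0, 0], [0, 0, 0], [0, 0, 0], [0, 0, 0], [0, 0, 0]], grip=[1, 1, 1, 1, 1])

```text
time: 6.2
ee_pos: [0.4817, -0.0846, 0.0217]
tcp_rot: [-180.0, -0.0, 167.8]
wrist_force: [0.6, -0.2, -0.8]
opening: 0.0855
grasp_force: 0.0
```

Request:
move_arm(offset=[[0, 0, 0], [0, 0, 0]], twist=[[0, 0, 0], [0, 0, 0]], grip=[1, 1], force=20)

```text
time: 6.4
ee_pos: [0.4819, -0.0848, 0.0236]
tcp_rot: [-180.0, -0.1, 167.9]
wrist_force: [0.3, 0.2, -0.6]
opening: 0.0856
grasp_force: 0.0
```

Request:
move_arm(offset=[[0, 0, 0], [0, 0, 0], [0, 0, 0], [0, 0, 0], [0, 0, 0]], twist=[[0, 0, 0], [0, 0, 0], [0, 0, 0], [0, 0, 0], [0, 0, 0]], grip=[0.9, 0.8, 0.7, 0.6, 0.5])

```text
time: 6.9
ee_pos: [0.4824, -0.0854, 0.0239]
tcp_rot: [-179.9, 0.1, 167.9]
wrist_force: [-0.1, -3.7, 2.4]
opening: 0.0429
grasp_force: 1.9
```

Request:
move_arm(offset=[[0, 0, 0], [0, 0, 0], [0, 0, 0], [0, 0, 0], [0, 0, 0]], twist=[[0, 0, 0], [0, 0, 0], [0, 0, 0], [0, 0, 0], [0, 0, 0]], grip=[0.45, 0.4, 0.36, 0.36, 0.36])

```text
time: 7.4
ee_pos: [0.4824, -0.0852, 0.0238]
tcp_rot: [-180.0, 0.0, 167.9]
wrist_force: [-1.9, -2.6, 5.6]
opening: 0.0336
grasp_force: 18.9
```

```bash
python3 -c "
from h import *
st()
c=cam('scene'); save('s1',cv2.resize(c['color'][150:260,180:360],None,fx=4,fy=4,interpolation=cv2.INTER_CUBIC))"
```

```text
{'time': 7.4, 'q': [-10.0033, -1.1829, -21.8073, 69.341, -0.0346, 2.0828], 'ee_pos': [0.4824, -0.0852, 0.0238], 'tcp_rot': [-179.9667, 0.0359, 167.9139], 'wrist_force': [-1.8736, -2.5636, 5.5692], 'opening': 0.0336, 'grasp_force': 18.8928}
```

View pics/s1.png

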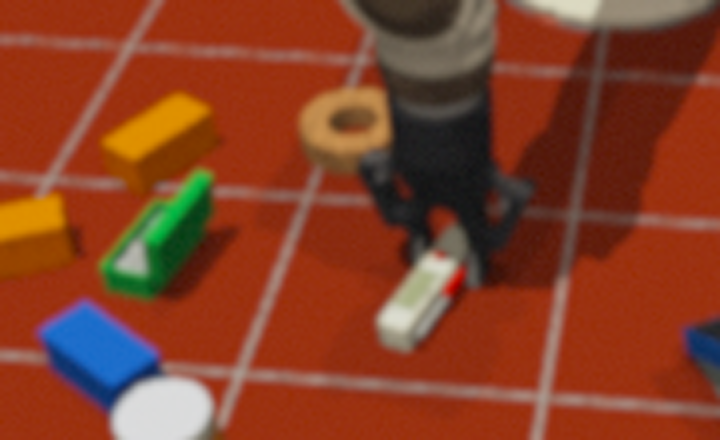

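```bash
cat >> h.py <<'E'
def ext(cams,ctr,yaw,half,zr):
    """extent of points along/across yaw within half=(hx,hy) of ctr, z in zr"""
    a=np.radians(yaw); X=np.array([np.cos(a),np.sin(a)]); Y=np.array([-X[1],X[0]])
    for n in cams:
        c=cam(n); W=cloud(c); d=W[...,:2]-np.array(ctr[:2]); u=d@X; v=d@Y
        m=(abs(u)<half[0])&(abs(v)<half[1])&(W[...,2]>zr[0])&(W[...,2]<zr[1])&(c["depth"]>0)
        print(n,m.sum(),"along",np.percentile(u[m],[1,3,97,99]).round(4),"across",np.percentile(v[m],[2,50,98]).round(4),"z",np.percentile(W[...,2][m],[50,95]).round(4))
E
python3 -c "
from h import *
p,r=cur(); ext(('top','scene'),p,-12,(.12,.025),(.021,.03))"
```

```text
top 7 along [0.0782 0.0784 0.0845 0.0847] across [-0.0222 -0.0152 -0.0057] z [0.0247 0.0274]
scene 251 along [-0.0258 -0.021   0.0839  0.0846] across [-0.0193 -0.0038  0.0195] z [0.0266 0.0292]
```

Request:
move_arm(offset=[[0, 0, 0], [0, 0, 0], [-0.7, 0, -0.9], [-0.8, 0, 0], [-0.7, 0, 0]], twist=[[0, 0, 0], [0, 0, 0], [0, 0, 0], [0, 0, 0], [0, 0, 0]], grip=[0.55, 0.55, 0.55, 0.55, 0.55])

```text
time: 8.05
ee_pos: [0.5048, -0.0899, 0.0328]
tcp_rot: [-180.0, 0.1, 167.9]
wrist_force: [-1.3, 0.7, -0.4]
opening: 0.0468
grasp_force: 0.0
```

Request:
move_arm(offset=[[0, 0, 0], [0, 0, 0]], twist=[[0, 0, 0], [0, 0, 0]], grip=[0.55, 0.55])

```text
time: 8.25
ee_pos: [0.5036, -0.0897, 0.0319]
tcp_rot: [-180.0, -0.1, 167.9]
wrist_force: [-0.4, -0.6, 0.6]
opening: 0.047
grasp_force: 0.0
```

```bash
python3 -c "
from h import *
p,r=cur(); st(); ext(('top','scene'),p,-12,(.12,.025),(.021,.03))"
```

```text
{'time': 8.25, 'q': [-10.0888, 1.5348, -18.1446, 70.3768, -0.0289, 1.9826], 'ee_pos': [0.5036, -0.0897, 0.0319], 'tcp_rot': [-179.9691, -0.0551, 167.9286], 'wrist_force': [-0.3975, -0.6276, 0.6386], 'opening': 0.047, 'grasp_force': 0.0}Traceback (most recent call last):
  File "<string>", line 3, in <module>
    p,r=cur(); st(); ext(('top','scene'),p,-12,(.12,.025),(.021,.03))
                     ~~~^^^^^^^^^^^^^^^^^^^^^^^^^^^^^^^^^^^^^^^^^^^^^
  File "h.py", line 43, in ext
    print(n,m.sum(),"along",np.percentile(u[m],[1,3,97,99]).round(4),"across",np.percentile(v[m],[2,50,98]).round(4),"z",np.percentile(W[...,2][m],[50,95]).round(4))
                            ~~~~~~~~~~~~~^^^^^^^^^^^^^^^^^^
    return _quantile_unchecked(
        a, q, axis, out, overwrite_input, method, keepdims, weights)
    return _ureduce(a,
                    func=_quantile_ureduce_func,
    ...<5 lines>...
                    overwrite_input=overwrite_input,
                    method=method)
    r = func(a, **kwargs)
    result = _quantile(arr,
                       quantiles=q,
    ...<2 lines>...
                       out=out,
                       weights=wgt)
    slices_having_nans = np.isnan(arr[-1, ...])
                                  ~~~^^^^^^^^^
IndexError: index -1 is out of bounds for axis 0 with size 0
```

```bash
cat >> h.py <<'E'
RC=R.from_matrix(np.stack([-XH,YH,-NH],1))
E
python3 -c "
from h import *
p,r=cur()
a,b=.542,-.0682
plan([(p+[0,0,.10],r,3),(case(a,b,-.214+.05),RC,12),(case(a,b,-.214+.006),RC,2)])"
```

```text
off [[0.0, -0.0, -3.33], [0.0, -0.0, -3.33], [0.01, -0.01, -3.34]] 
  tw [[0.0, 0.0, 0.0], [-0.0, 0.0, 0.0], [-0.0, 0.0, 0.0]]
  -> [ 0.5034 -0.0898  0.132 ] [-1.800e+02 -1.000e-01  1.679e+02]
off [[0.44, 2.47, 0.02], [0.29, 2.49, 0.05], [0.15, 2.5, 0.08], [0.01, 2.51, 0.12], [-0.14, 2.5, 0.16]] 
  tw [[-0.016, -0.042, -0.059], [-0.016, -0.042, -0.059], [-0.016, -0.042, -0.059], [-0.016, -0.042, -0.059], [-0.016, -0.042, -0.059]]
off [[-0.28, 2.49, 0.21], [-0.41, 2.46, 0.26], [-0.54, 2.43, 0.32], [-0.67, 2.39, 0.38], [-0.8, 2.34, 0.45]] 
  tw [[-0.016, -0.042, -0.059], [-0.016, -0.042, -0.059], [-0.016, -0.041, -0.059], [-0.015, -0.042, -0.059], [-0.016, -0.041, -0.059]]
off [[-0.91, 2.28, 0.52], [-1.02, 2.22, 0.6]] 
  tw [[-0.015, -0.042, -0.059], [-0.016, -0.041, -0.058]]
  -> [0.5139 0.2113 0.129 ] [ 180.    30.  -150.6]
off [[0.0, -0.0, 2.2], [0.0, -0.0, 2.2]] 
  tw [[0.0, -0.0, -0.0], [0.0, -0.0, -0.0]]
  -> [0.533  0.2221 0.0908] [ 180.    30.  -150.6]
```

Request:
move_arm(offset=[[0, 0, 0], [0, 0, 0], [0, 0, 0], [0, 0, 0]], twist=[[0, 0, 0], [0, 0, 0], [0, 0, 0], [0, 0, 0]], grip=[0.36, 0.34, 0.34, 0.34], force=35)

```text
time: 8.7
ee_pos: [0.5036, -0.0899, 0.0325]
tcp_rot: [-179.9, 0.0, 167.9]
wrist_force: [-1.5, -1.9, 3.1]
opening: 0.0312
grasp_force: 34.2
```

Request:
move_arm(offset=[[0, 0, -3], [0, 0, -4], [0, 0, -3]], twist=[[0, 0, 0], [0, 0, 0], [0, 0, 0]], grip=[0.34, 0.34, 0.34])

```text
time: 9.0
ee_pos: [0.5035, -0.0894, 0.1338]
tcp_rot: [180.0, -0.0, 167.9]
wrist_force: [0.8, -0.2, -1.2]
opening: 0.0314
grasp_force: 33.9
```

Request:
move_arm(offset=[[0.4, 2.5, 0], [0.3, 2.5, 0], [0.2, 2.5, 0.1], [0, 2.5, 0.1], [-0.1, 2.5, 0.2]], twist=[[-0.016, -0.042, -0.059], [-0.016, -0.042, -0.059], [-0.016, -0.042, -0.059], [-0.016, -0.042, -0.059], [-0.016, -0.042, -0.059]], grip=[0.34, 0.34, 0.34, 0.34, 0.34])

```text
time: 9.5
ee_pos: [0.5072, 0.0372, 0.1307]
tcp_rot: [177.2, 12.6, -175.2]
wrist_force: [0.2, -0.7, -1.3]
opening: 0.0315
grasp_force: 33.9
```

Request:
move_arm(offset=[[-0.3, 2.5, 0.2], [-0.4, 2.5, 0.3], [-0.5, 2.4, 0.3], [-0.7, 2.4, 0.4], [-0.8, 2.3, 0.4]], twist=[[-0.016, -0.042, -0.059], [-0.016, -0.042, -0.059], [-0.016, -0.042, -0.059], [-0.016, -0.042, -0.059], [-0.016, -0.042, -0.059]], grip=[0.34, 0.34, 0.34, 0.34, 0.34])

```text
time: 10.0
ee_pos: [0.5113, 0.1625, 0.1295]
tcp_rot: [178.3, 25.3, -157.9]
wrist_force: [0.0, -0.3, -2.4]
opening: 0.0314
grasp_force: 33.9
```

Request:
move_arm(offset=[[-0.9, 2.3, 0.5], [-1, 2.2, 0.6], [0, 0, 0], [0, 0, 0]], twist=[[-0.016, -0.042, -0.059], [-0.016, -0.042, -0.059], [0, 0, 0], [0, 0, 0]], grip=[0.34, 0.34, 0.34, 0.34])

```text
time: 10.4
ee_pos: [0.5126, 0.2115, 0.129]
tcp_rot: [179.9, 30.1, -150.5]
wrist_force: [0.5, 0.7, -2.0]
opening: 0.0311
grasp_force: 34.4
```

```bash
cat >> h.py <<'E'
def look(n,name,x0,x1,y0,y1,k):
    c=cam(n); save(name,cv2.resize(c['color'][y0:y1,x0:x1],None,fx=k,fy=k,interpolation=cv2.INTER_CUBIC)); return c
def incase(c,m):
    Q=cloud(c)[m]; return np.stack([Q@XH,Q@YH,Q@NH],1)
E
python3 -c "
from h import *
st()
c=look('top','t2',170,330,130,250,5)
a,b=.542,-.0682
plan([(case(a,b,-.214+.03),RC,2),(case(a,b,-.214+.004),RC,2),(case(a,b,-.214),RC,1)])"
```

```text
{'time': 10.4, 'q': [20.1871, -22.9371, -34.1081, 49.0514, 4.7102, -8.0644], 'ee_pos': [0.5126, 0.2115, 0.129], 'tcp_rot': [179.9406, 30.114, -150.5115], 'wrist_force': [0.498, 0.7458, -2.0047], 'opening': 0.0311, 'grasp_force': 34.4091}
off [[-0.02, -0.02, 1.04], [-0.03, -0.01, 1.04]] 
  tw [[0.001, 0.001, 0.0], [0.0, 0.001, 0.001]]
  -> [0.5226 0.2162 0.1116] [ 180.    30.  -150.6]
off [[0.0, -0.0, 1.3], [0.0, -0.01, 1.3]] 
  tw [[0.0, 0.0, -0.0], [0.0, 0.0, -0.0]]
  -> [0.534  0.2225 0.0891] [ 180.    30.  -150.6]
off [[0.0, 0.0, 0.4]] 
  tw [[0.0, 0.0, -0.0]]
  -> [0.5357 0.2235 0.0857] [ 180.    30.  -150.6]
```

View pics/t2.png

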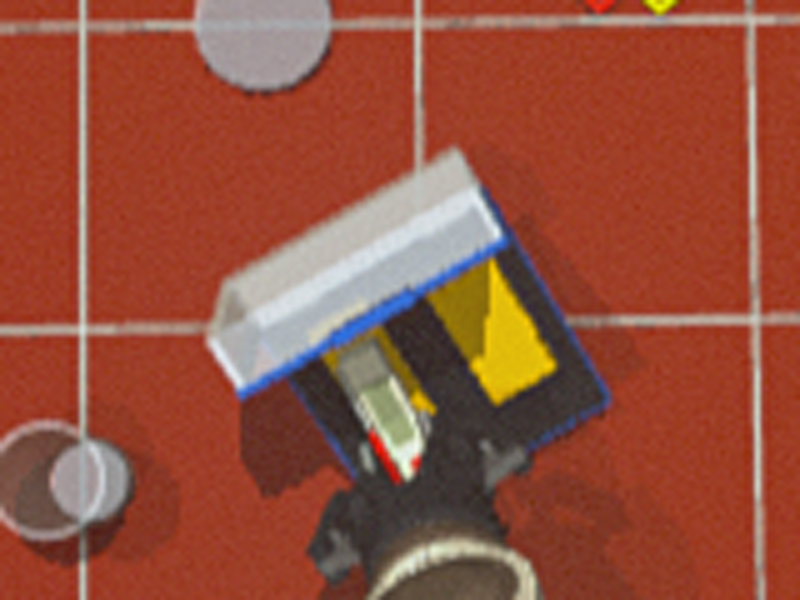

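```bash
cat >> h.py <<'E'
def thermo_case():
    for n in("top","scene"):
        c=cam(n); W=cloud(c); hsv=cv2.cvtColor(c["color"],cv2.COLOR_RGB2HSV); A=W@XH;B=W@YH;N=W@NH
        m=(abs(B+.0677)<.045)&(A>.46)&(A<.62)&(N>-.232)&(N<-.13)&(c["depth"]>0)&(hsv[...,1]<120)&(hsv[...,2]>90)
        if m.sum()>10:
            for q,s in((A,"A"),(B,"B"),(N,"N")): print(n,m.sum(),s,np.percentile(q[m],[1,5,50,95,99]).round(4))
            for lo in(.55,.565,.58,.595):
                k=m&(A>=lo)&(A<lo+.015)
                if k.sum()>4: print("   a",lo,k.sum(),"B",np.percentile(B[k],[3,50,97]).round(4),"N",np.median(N[k]).round(4))
E
python3 -c "
from h import *
p,r=cur(); print(p@XH,p@YH,p@NH)
thermo_case()"
```

```text
0.5414940668401594 -0.06786689484548057 -0.16322296249911472
top 273 A [0.5256 0.5358 0.5702 0.6047 0.6062]
top 273 B [-0.0895 -0.086  -0.0718 -0.0542 -0.0458]
top 273 N [-0.1902 -0.1812 -0.1684 -0.1639 -0.1496]
   a 0.55 67 B [-0.0882 -0.0732 -0.0461] N -0.1681
   a 0.565 51 B [-0.085  -0.0721 -0.0564] N -0.1677
   a 0.58 49 B [-0.0859 -0.0718 -0.058 ] N -0.1684
   a 0.595 53 B [-0.0862 -0.0747 -0.0609] N -0.1705
```

Request:
move_arm(offset=[[0, 0, 1.5], [0, 0, 1.5], [0, 0, 1.0], [0, 0, 0.7], [0, 0, 0.4]], twist=[[0, 0, 0], [0, 0, 0], [0, 0, 0], [0, 0, 0], [0, 0, 0]], grip=[0.34, 0.34, 0.34, 0.34, 0.34])

```text
time: 11.05
ee_pos: [0.536, 0.2237, 0.0852]
tcp_rot: [180.0, 30.2, -150.6]
wrist_force: [-0.5, -1.4, -1.9]
opening: 0.0318
grasp_force: 34.1
```

Request:
move_arm(offset=[[0, 0, 0.1], [0, 0, 0]], twist=[[0, 0, 0], [0, 0, 0]], grip=[0.34, 0.34])

```text
time: 11.25
ee_pos: [0.5362, 0.224, 0.085]
tcp_rot: [-180.0, 30.2, -150.5]
wrist_force: [-0.0, -2.8, -2.8]
opening: 0.0314
grasp_force: 33.7
```

```bash
python3 -c "
from h import *
p,r=cur(); print(p@XH,p@YH,p@NH); st()
thermo_case()"
```

```text
0.5422290307350478 -0.06808810060367795 -0.21492601566615413
{'time': 11.25, 'q': [20.6782, -17.6362, -35.2944, 42.4378, 4.4053, -7.6104], 'ee_pos': [0.5362, 0.224, 0.085], 'tcp_rot': [-179.9982, 30.197, -150.534], 'wrist_force': [-0.0362, -2.847, -2.8455], 'opening': 0.0314, 'grasp_force': 33.7321}
top 183 A [0.5269 0.5354 0.5637 0.5923 0.5954]
top 183 B [-0.0891 -0.0854 -0.0712 -0.0567 -0.0435]
top 183 N [-0.2314 -0.2292 -0.2196 -0.2091 -0.1858]
   a 0.55 48 B [-0.0881 -0.0716 -0.0475] N -0.2193
   a 0.565 45 B [-0.0851 -0.0713 -0.058 ] N -0.2196
   a 0.58 41 B [-0.0852 -0.0744 -0.061 ] N -0.2197
```

Request:
move_arm(offset=[[0, 0, 0], [0, 0, 0], [0, 0, 0], [0, 0, -2], [0, 0, -3]], twist=[[0, 0, 0], [0, 0, 0], [0, 0, 0], [0, 0, 0], [0, 0, 0]], grip=[0.45, 0.52, 0.55, 0.55, 0.55])

```text
time: 11.85
ee_pos: [0.5134, 0.2118, 0.1269]
tcp_rot: [179.9, 30.1, -150.5]
wrist_force: [-0.8, 0.0, 0.3]
opening: 0.0468
grasp_force: 0.0
```

```bash
python3 -c "
from h import *
st(); thermo_case()
# plan to box lid: box (0.489,-0.314) yaw -12
bx=np.array([.489,-.314]);X=np.array([.978,-.208]);Y=np.array([.208,.978])
s=bx+Y*.075
p,r=cur()
plan([(p-RC.apply([0,0,.06]),RC,2),((s[0],s[1],.14),down(168),15),((s[0],s[1],.077),down(168),2)],)"
```

```text
{'time': 11.85, 'q': [20.1851, -22.7164, -34.1681, 48.8257, 4.7126, -8.0642], 'ee_pos': [0.5134, 0.2118, 0.1269], 'tcp_rot': [179.9278, 30.0601, -150.5189], 'wrist_force': [-0.8325, 0.0327, 0.2916], 'opening': 0.0468, 'grasp_force': 0.0}
top 260 A [0.5015 0.5072 0.5513 0.5913 0.5942]
top 260 B [-0.0962 -0.0859 -0.0709 -0.0517 -0.0383]
top 260 N [-0.2305 -0.2271 -0.2202 -0.1671 -0.1517]
   a 0.55 55 B [-0.0962 -0.0729 -0.039 ] N -0.2191
   a 0.565 43 B [-0.0852 -0.0739 -0.0562] N -0.2207
   a 0.58 43 B [-0.0861 -0.0732 -0.0561] N -0.2207
off [[-0.03, 0.0, -3.0], [-0.01, 0.0, -3.0]] 
  tw [[0.0, 0.005, 0.001], [0.001, 0.005, 0.001]]
  -> [0.4889 0.1974 0.1846] [-180.    30.  -150.6]
off [[1.31, -2.6, -0.41], [1.2, -2.66, -0.34], [1.08, -2.72, -0.26], [0.96, -2.77, -0.19], [0.84, -2.81, -0.13]] 
  tw [[0.013, 0.033, 0.047], [0.013, 0.033, 0.047], [0.013, 0.033, 0.047], [0.013, 0.033, 0.047], [0.012, 0.034, 0.047]]
off [[0.71, -2.85, -0.07], [0.57, -2.88, -0.01], [0.44, -2.9, 0.04], [0.3, -2.92, 0.09], [0.15, -2.93, 0.13]] 
  tw [[0.013, 0.033, 0.047], [0.012, 0.034, 0.047], [0.013, 0.033, 0.047], [0.012, 0.034, 0.047], [0.013, 0.033, 0.047]]
off [[0.01, -2.93, 0.18], [-0.13, -2.93, 0.21], [-0.28, -2.91, 0.24], [-0.42, -2.9, 0.26], [-0.57, -2.87, 0.28]] 
  tw [[0.012, 0.034, 0.047], [0.013, 0.033, 0.047], [0.012, 0.034, 0.047], [0.013, 0.033, 0.047], [0.012, 0.034, 0.047]]
  -> [ 0.5046 -0.2407  0.14  ] [180.  -0. 168.]
off [[0.0, -0.0, 3.15], [0.0, -0.0, 3.15]] 
  tw [[0.0, -0.0, -0.0], [0.0, -0.0, -0.0]]
  -> [ 0.5046 -0.2407  0.077 ] [180.  -0. 168.]
```

Request:
move_arm(offset=[[0, 0, -3], [0, 0, -3], [1.3, -2.6, -0.4], [1.2, -2.7, -0.3], [1.1, -2.7, -0.3]], twist=[[0, 0, 0], [0, 0, 0], [0.013, 0.033, 0.047], [0.013, 0.033, 0.047], [0.013, 0.033, 0.047]], grip=[0.5, 0.3, 0.1, 0, 0])

```text
time: 12.45
ee_pos: [0.4915, 0.1085, 0.1709]
tcp_rot: [178.1, 24.4, -159.6]
wrist_force: [0.1, 0.1, -0.5]
opening: 0.0005
grasp_force: 0.0
```

Request:
move_arm(offset=[[1, -2.8, -0.2], [0.8, -2.8, -0.1], [0.7, -2.8, -0.1], [0.6, -2.9, 0], [0.4, -2.9, 0]], twist=[[0.013, 0.033, 0.047], [0.013, 0.033, 0.047], [0.013, 0.033, 0.047], [0.013, 0.033, 0.047], [0.013, 0.033, 0.047]], grip=[0, 0, 0, 0, 0])

```text
time: 12.95
ee_pos: [0.4972, -0.0378, 0.1557]
tcp_rot: [177.2, 14.3, -173.4]
wrist_force: [0.6, -0.0, -0.7]
opening: -0.0002
grasp_force: 0.0
```

Request:
move_arm(offset=[[0.3, -2.9, 0.1], [0.2, -2.9, 0.1], [0, -2.9, 0.2], [-0.1, -2.9, 0.2], [-0.3, -2.9, 0.2]], twist=[[0.013, 0.033, 0.047], [0.013, 0.033, 0.047], [0.013, 0.033, 0.047], [0.013, 0.033, 0.047], [0.013, 0.033, 0.047]], grip=[0, 0, 0, 0, 0])

```text
time: 13.45
ee_pos: [0.5022, -0.1827, 0.1411]
tcp_rot: [178.8, 4.3, 173.3]
wrist_force: [0.6, -0.0, 1.1]
opening: -0.0002
grasp_force: 0.0
```

Request:
move_arm(offset=[[-0.4, -2.9, 0.3], [-0.6, -2.9, 0.3], [0, 0, 2], [0, 0, 0]], twist=[[0.013, 0.033, 0.047], [0.013, 0.033, 0.047], [0, 0, 0], [0, 0, 0]], grip=[0, 0, 0, 0])

```text
time: 13.85
ee_pos: [0.5036, -0.2405, 0.1121]
tcp_rot: [180.0, 0.3, 168.0]
wrist_force: [-0.1, 0.5, 0.0]
opening: -0.0004
grasp_force: 0.0
```

```bash
python3 -c "
from h import *
st()
bx=np.array([.489,-.314]);Y=np.array([.208,.978])
D=down(168)
w=lambda y,z:(*(bx+Y*y),z)
plan([(w(.075,.077),D,2),(w(.052,.077),D,1),(w(.025,.077),D,3),(w(.005,.072),D,2),(w(-.012,.064),D,2),(w(-.012,.059),D,2)])
ext(('top','scene'),[.489,-.314],-12,(.06,.05),(.045,.072))"
```

```text
{'time': 13.85, 'q': [-25.5718, 5.3659, -5.1092, 79.2281, 0.1038, -13.5458], 'ee_pos': [0.5036, -0.2405, 0.1121], 'tcp_rot': [179.9686, 0.3129, 167.9742], 'wrist_force': [-0.0636, 0.5041, 0.0439], 'opening': -0.0004, 'grasp_force': 0.0}
off [[-0.04, 0.0, 1.76], [-0.04, 0.0, 1.75]] 
  tw [[0.0, 0.003, -0.0], [0.001, 0.002, -0.0]]
  -> [ 0.5046 -0.2407  0.077 ] [-180.    0.  168.]
off [[-0.0, -2.3, 0.01]] 
  tw [[-0.0, 0.0, -0.0]]
  -> [ 0.4998 -0.2631  0.077 ] [-180.    0.  168.]
off [[-0.0, -0.9, -0.0], [-0.0, -0.9, -0.0], [-0.0, -0.9, -0.0]] 
  tw [[-0.0, 0.0, -0.0], [-0.0, 0.0, -0.0], [-0.0, 0.0, -0.0]]
  -> [ 0.4942 -0.2896  0.077 ] [-180.    0.  168.]
off [[-0.0, -1.0, 0.25], [-0.0, -1.0, 0.25]] 
  tw [[-0.0, 0.0, -0.0], [-0.0, 0.0, -0.0]]
  -> [ 0.49   -0.3091  0.072 ] [-180.    0.  168.]
off [[-0.0, -0.85, 0.4], [-0.01, -0.85, 0.4]] 
  tw [[-0.0, 0.0, -0.0], [-0.0, 0.0, -0.0]]
  -> [ 0.4865 -0.3258  0.064 ] [-180.    0.  168.]
off [[0.0, 0.0, 0.25], [0.01, 0.0, 0.25]] 
  tw [[-0.0, 0.0, -0.0], [-0.0, 0.0, -0.0]]
  -> [ 0.4865 -0.3258  0.059 ] [-180.    0.  168.]Traceback (most 
[... 357 characters left out ...]
,2][m],[50,95]).round(4))
                            ~~~~~~~~~~~~~^^^^^^^^^^^^^^^^^^
    return _quantile_unchecked(
        a, q, axis, out, overwrite_input, method, keepdims, weights)
    return _ureduce(a,
                    func=_quantile_ureduce_func,
    ...<5 lines>...
                    overwrite_input=overwrite_input,
                    method=method)
    r = func(a, **kwargs)
    result = _quantile(arr,
                       quantiles=q,
    ...<2 lines>...
                       out=out,
                       weights=wgt)
    slices_having_nans = np.isnan(arr[-1, ...])
                                  ~~~^^^^^^^^^
IndexError: index -1 is out of bounds for axis 0 with size 0
```

Request:
move_arm(offset=[[0, 0, 1.8], [0, 0, 1.7], [0, -2.3, 0], [0, -0.9, 0], [0, -0.9, 0]], twist=[[0, 0.005, 0], [0, 0, 0], [0, 0, 0], [0, 0, 0], [0, 0, 0]], grip=[0, 0, 0, 0, 0])

```text
time: 14.4
ee_pos: [0.4963, -0.2806, 0.0807]
tcp_rot: [-180.0, 0.3, 168.0]
wrist_force: [0.4, 5.2, 15.8]
opening: -0.0003
grasp_force: 9.4
```

Request:
move_arm(offset=[[0, -0.9, 0], [0, -1, 0.2], [0, -1, 0.3], [0, -0.9, 0.4], [0, -0.8, 0.4]], twist=[[0, 0, 0], [0, 0, 0], [0, 0, 0], [0, 0, 0], [0, 0, 0]], grip=[0, 0, 0, 0, 0])

```text
time: 14.9
ee_pos: [0.4865, -0.326, 0.0668]
tcp_rot: [-180.0, 0.2, 168.0]
wrist_force: [-0.7, -0.1, 0.7]
opening: 0.0003
grasp_force: 0.1
```

Request:
move_arm(offset=[[0, 0, 0.3], [0, 0, 0.2], [0, 0, 0]], twist=[[0, 0, 0], [0, 0, 0], [0, 0, 0]], grip=[0, 0, 0])

```text
time: 15.2
ee_pos: [0.4865, -0.3251, 0.0617]
tcp_rot: [-180.0, 0.2, 168.0]
wrist_force: [-0.6, 0.5, 0.2]
opening: -0.0002
grasp_force: 0.0
```

```bash
python3 -c "
from h import *
st(); c=look('scene','s3',180,340,160,260,5)"
```

```text
{'time': 15.2, 'q': [-33.7826, 10.1848, -5.3836, 74.2289, 0.0654, -21.8258], 'ee_pos': [0.4865, -0.3251, 0.0617], 'tcp_rot': [-179.9854, 0.2124, 168.0433], 'wrist_force': [-0.638, 0.4936, 0.2141], 'opening': -0.0002, 'grasp_force': 0.0}
```

View pics/s3.png

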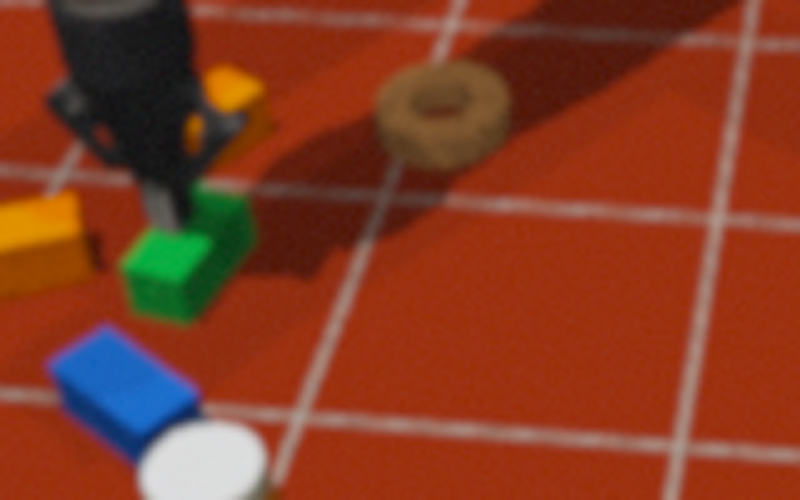

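The scene crop shows the green box at about (190,265) with its lid down under the fingertips. I'll press it fully home and measure.

Request:
move_arm(offset=[[0, 0, 0.2], [0, 0, 0.2], [0, 0, 0]], twist=[[0, 0, 0], [0, 0, 0], [0, 0, 0]], grip=[0, 0, 0])

```text
time: 15.55
ee_pos: [0.487, -0.3255, 0.0598]
tcp_rot: [-179.9, 0.3, 168.1]
wrist_force: [-2.8, 2.0, 11.1]
opening: -0.0002
grasp_force: 5.3
```

Request:
move_arm(offset=[[0, 0, 0.2], [0, 0, 0]], twist=[[0, 0, 0], [0, 0, 0]], grip=[0, 0])

```text
time: 15.75
ee_pos: [0.4872, -0.3256, 0.0595]
tcp_rot: [-179.9, 0.4, 168.0]
wrist_force: [-8.2, 4.9, 22.3]
opening: 0.0
grasp_force: 11.4
```

Request:
move_arm(offset=[[0, 0, -3], [0, 0, -4], [5, 0, 0], [5, 0, 0], [0, 0, 0]], twist=[[0, 0, 0], [0, 0, 0], [0, 0, 0], [0, 0, 0], [0, 0, 0]], grip=[0, 0.3, 0.5, 0.65, 0.65])

```text
time: 16.25
ee_pos: [0.3841, -0.3029, 0.1254]
tcp_rot: [180.0, 0.1, 168.0]
wrist_force: [1.2, -0.9, 0.6]
opening: 0.0555
grasp_force: 0.0
```

```bash
cat >> h.py <<'E'
def green(reg=((.40,.60),(-.38,-.24)),z0=.028):
    for n in("top","scene"):
        c=cam(n); W=cloud(c); h=cv2.cvtColor(c["color"],cv2.COLOR_RGB2HSV)
        m=(h[...,0]>40)&(h[...,0]<80)&(h[...,1]>100)&(c["depth"]>0)&(W[...,0]>reg[0][0])&(W[...,0]<reg[0][1])&(W[...,1]>reg[1][0])&(W[...,1]<reg[1][1])
        t=m&(W[...,2]>z0)&(W[...,2]<.05) if n=="scene" else m
        if n=="top":
            v,u=np.nonzero(cv2.morphologyEx(m.astype(np.uint8),cv2.MORPH_CLOSE,np.ones((3,3)))); P=np.array([ray(c,(a,b),.038)[:2] for a,b in zip(u,v)])
        else: P=W[t][:,:2]
        r=cv2.minAreaRect(P.astype(np.float32)*1000); print(n,len(P),np.round(r[0],1),np.round(r[1],1),round(r[2],1))
        if t.sum():
            A=W[t&(W[...,2]>.03)]; q=np.c_[A[:,:2]-A[:,:2].mean(0),np.ones(len(A))]; print("  top plane",np.linalg.lstsq(q,A[:,2],rcond=None)[0].round(3), np.percentile(A[:,2],[5,50,95]).round(4))
E
python3 -c "
from h import *
st(); green()"
```

```text
{'time': 16.25, 'q': [-38.2881, -4.0235, -13.1184, 80.8167, 0.0509, -26.2464], 'ee_pos': [0.3841, -0.3029, 0.1254], 'tcp_rot': [179.9935, 0.1018, 167.9583], 'wrist_force': [1.2308, -0.8732, 0.5598], 'opening': 0.0555, 'grasp_force': 0.0}
top 395 [ 488.5 -314.2] [47.8 86.4] 78.7
  top plane [-0.007 -0.034  0.038] [0.0335 0.0381 0.0424]
scene 300 [ 489.7 -315.2] [42.9 86.9] 76.9
  top plane [-0.029 -0.049  0.038] [0.032  0.0385 0.0409]
```

```bash
python3 -c "
from h import *
D=down(168)
plan([((.489,-.3147,.125),D,3),((.489,-.3147,.032),D,3)])
print('---')
plan([((.489,-.3147,.15),D,3),(case(.545,-.1447,-.214+.06),RC,18)],start=(np.array([.489,-.3147,.032]),D))"
```

```text
off [[-3.36, 0.37, 0.06], [-3.35, 0.37, 0.06], [-3.36, 0.38, 0.05]] 
  tw [[-0.0, 0.002, -0.0], [-0.001, 0.002, -0.0], [-0.0, 0.002, -0.0]]
  -> [ 0.489  -0.3147  0.125 ] [-180.   -0.  168.]
off [[-0.0, -0.0, 3.1], [-0.0, -0.0, 3.1], [-0.0, -0.0, 3.1]] 
  tw [[-0.0, -0.0, -0.0], [-0.0, -0.0, -0.0], [-0.0, -0.0, -0.0]]
  -> [ 0.489  -0.3147  0.032 ] [-180.   -0.  168.]
---
off [[0.0, 0.0, -3.93], [0.0, 0.0, -3.94], [0.0, 0.0, -3.93]] 
  tw [[0.0, 0.0, 0.0], [0.0, 0.0, 0.0], [0.0, 0.0, 0.0]]
  -> [ 0.489  -0.3147  0.15  ] [180.   0. 168.]
off [[0.2, 2.56, 0.06], [0.1, 2.56, 0.08], [0.01, 2.57, 0.11], [-0.09, 2.56, 0.14], [-0.19, 2.56, 0.17]] 
  tw [[-0.011, -0.028, -0.039], [-0.01, -0.028, -0.039], [-0.011, -0.028, -0.039], [-0.01, -0.028, -0.039], [-0.011, -0.028, -0.039]]
off [[-0.28, 2.54, 0.2], [-0.37, 2.53, 0.24], [-0.46, 2.51, 0.28], [-0.55, 2.49, 0.32], [-0.64, 2.46, 0.36]] 
  tw [[-0.011, -0.028, -0.039], [-0.01, -0.028, -0.039], [-0.011, -0.028, -0.039], [-0.011, -0.028, -0.039], [-0.01, -0.028, -0.039]]
off [[-0.73, 2.43, 0.4], [-0.81, 2.4, 0.45], [-0.89, 2.36, 0.5], [-0.97, 2.31, 0.55], [-1.04, 2.27, 0.6]] 
  tw [[-0.011, -0.028, -0.039], [-0.011, -0.027, -0.04], [-0.01, -0.027, -0.039], [-0.01, -0.028, -0.04], [-0.011, -0.028, -0.039]]
off [[-1.11, 2.22, 0.66], [-1.18, 2.16, 0.71], [-1.24, 2.11, 0.77]] 
  tw [[-0.01, -0.027, -0.04], [-0.011, -0.028, -0.039], [-0.01, -0.027, -0.04]]
  -> [0.5493 0.1434 0.1391] [-180.    30.  -150.6]
```

Request:
move_arm(offset=[[-3.4, 0.4, 0], [-3.4, 0.4, 0], [-3.3, 0.3, 0.1], [0, 0, 0], [0, 0, 0]], twist=[[0, 0, 0], [0, 0, 0], [0, 0, 0], [0, 0, 0], [0, 0, 0]], grip=[0.65, 0.65, 0.65, 0.65, 0.65])

```text
time: 16.85
ee_pos: [0.4908, -0.3147, 0.1244]
tcp_rot: [-180.0, 0.2, 168.1]
wrist_force: [0.0, -0.1, 0.6]
opening: 0.0555
grasp_force: 0.0
```

Request:
move_arm(offset=[[0, 0, 3.1], [0, 0, 3.1], [0, 0, 3.1], [0, 0, 0], [0, 0, 0]], twist=[[0, 0, 0], [0, 0, 0], [0, 0, 0], [0, 0, 0], [0, 0, 0]], grip=[0.65, 0.65, 0.65, 0.65, 0.65])

```text
time: 17.35
ee_pos: [0.4898, -0.3151, 0.0329]
tcp_rot: [-180.0, 0.2, 168.0]
wrist_force: [0.6, 0.2, 0.7]
opening: 0.0555
grasp_force: 0.0
```

Request:
move_arm(offset=[[0, 0, 0], [0, 0, 0], [0, 0, 0], [0, 0, 0], [0, 0, 0]], twist=[[0, 0, 0], [0, 0, 0], [0, 0, 0], [0, 0, 0], [0, 0, 0]], grip=[0.55, 0.5, 0.44, 0.42, 0.42], force=40)

```text
time: 17.85
ee_pos: [0.4909, -0.3161, 0.0346]
tcp_rot: [-179.8, 0.4, 168.0]
wrist_force: [-2.2, -1.5, 6.7]
opening: 0.0396
grasp_force: 40.4
```

```bash
python3 -c "
from h import *
st()"
```

```text
{'time': 17.85, 'q': [-32.7825, 10.6036, -7.9708, 70.9564, 0.0128, -20.7917], 'ee_pos': [0.4909, -0.3161, 0.0346], 'tcp_rot': [-179.8454, 0.4433, 168.0098], 'wrist_force': [-2.1546, -1.5254, 6.6539], 'opening': 0.0396, 'grasp_force': 40.3505}
```

Request:
move_arm(offset=[[0, 0, -3.9], [0, 0, -4], [0, 0, -3.9], [0.2, 2.6, 0], [0.1, 2.6, 0.1]], twist=[[0, 0, 0], [0, 0, 0], [0, 0, 0], [-0.011, -0.028, -0.039], [-0.01, -0.028, -0.039]], grip=[0.42, 0.42, 0.42, 0.42, 0.42])

```text
time: 18.35
ee_pos: [0.4973, -0.2632, 0.1516]
tcp_rot: [179.0, 3.7, 172.5]
wrist_force: [0.5, 0.2, -3.4]
opening: 0.0399
grasp_force: 42.4
```

Request:
move_arm(offset=[[0, 2.6, 0.1], [-0.1, 2.6, 0.1], [-0.2, 2.6, 0.2], [-0.3, 2.5, 0.2], [-0.4, 2.5, 0.2]], twist=[[-0.011, -0.028, -0.039], [-0.01, -0.028, -0.039], [-0.011, -0.028, -0.039], [-0.01, -0.028, -0.039], [-0.011, -0.028, -0.039]], grip=[0.42, 0.42, 0.42, 0.42, 0.42])

```text
time: 18.85
ee_pos: [0.5138, -0.1344, 0.1474]
tcp_rot: [177.4, 12.0, -176.4]
wrist_force: [-0.9, 0.2, -2.6]
opening: 0.039
grasp_force: 42.4
```

Request:
move_arm(offset=[[-0.5, 2.5, 0.3], [-0.5, 2.5, 0.3], [-0.6, 2.5, 0.4], [-0.7, 2.4, 0.4], [-0.8, 2.4, 0.4]], twist=[[-0.011, -0.028, -0.039], [-0.01, -0.028, -0.039], [-0.011, -0.028, -0.039], [-0.01, -0.028, -0.039], [-0.011, -0.028, -0.039]], grip=[0.42, 0.42, 0.42, 0.42, 0.42])

```text
time: 19.35
ee_pos: [0.5294, -0.0072, 0.144]
tcp_rot: [177.5, 20.5, -165.2]
wrist_force: [0.4, -0.4, -3.4]
opening: 0.0392
grasp_force: 42.4
```

Request:
move_arm(offset=[[-0.9, 2.4, 0.5], [-1, 2.3, 0.5], [-1, 2.3, 0.6], [-1.1, 2.2, 0.6], [-1.2, 2.2, 0.7]], twist=[[-0.011, -0.028, -0.039], [-0.01, -0.028, -0.039], [-0.011, -0.028, -0.039], [-0.01, -0.028, -0.039], [-0.011, -0.028, -0.039]], grip=[0.42, 0.42, 0.42, 0.42, 0.42])

```text
time: 19.85
ee_pos: [0.5457, 0.1205, 0.1422]
tcp_rot: [179.5, 28.8, -153.1]
wrist_force: [0.3, 0.2, -3.9]
opening: 0.0394
grasp_force: 42.4
```

Request:
move_arm(offset=[[-1.2, 2.1, 0.8], [0, 0, 0], [0, 0, 0]], twist=[[-0.01, -0.027, -0.04], [0, 0, 0], [0, 0, 0]], grip=[0.42, 0.42, 0.42])

```text
time: 20.15
ee_pos: [0.5488, 0.145, 0.1407]
tcp_rot: [-179.8, 30.3, -150.6]
wrist_force: [0.7, 0.3, -3.1]
opening: 0.0393
grasp_force: 42.5
```

```bash
cat >> h.py <<'E'
def green_case():
    for n in("top","scene"):
        c=cam(n); W=cloud(c); h=cv2.cvtColor(c["color"],cv2.COLOR_RGB2HSV); A=W@XH;B=W@YH;N=W@NH
        m=(h[...,0]>40)&(h[...,0]<80)&(h[...,1]>80)&(c["depth"]>0)&(A>.45)&(A<.63)&(B>-.2)&(B<-.1)
        if m.sum()>10:
            for q,s in((A,"A"),(B,"B"),(N,"N")): print(n,m.sum(),s,np.percentile(q[m],[1,5,50,95,99]).round(4))
            t=m&(N>np.percentile(N[m],50)-.006); M=np.c_[A[t]-A[t].mean(),B[t]-B[t].mean(),np.ones(t.sum())]; print("  top slopes",np.linalg.lstsq(M,N[t],rcond=None)[0].round(3))
E
python3 -c "
from h import *
p,r=cur(); print(p@XH,p@YH,p@NH); st(); green_case(); thermo_case()
g=.0346
plan([(case(.545,-.1447,-.246+g+.03),RC,2),(case(.545,-.1447,-.246+g),RC,3)])"
```

```text
0.546009132669089 -0.1430961232327913 -0.15277456546372395
{'time': 20.15, 'q': [10.5594, -20.3891, -30.9685, 50.429, 9.1764, -16.4346], 'ee_pos': [0.5488, 0.145, 0.1407], 'tcp_rot': [-179.7788, 30.2877, -150.5689], 'wrist_force': [0.6609, 0.3283, -3.0581], 'opening': 0.0393, 'grasp_force': 42.5054}
top 295 A [0.5332 0.5374 0.5676 0.5857 0.5863]
top 295 B [-0.1622 -0.1605 -0.142  -0.1245 -0.1219]
top 295 N [-0.1894 -0.1773 -0.1487 -0.1446 -0.0986]
  top slopes [ 0.041 -0.083 -0.146]
scene 143 A [0.511  0.519  0.5642 0.5857 0.5879]
scene 143 B [-0.1699 -0.1628 -0.1616 -0.1382 -0.1311]
scene 143 N [-0.1857 -0.1845 -0.1632 -0.1478 -0.1472]
  top slopes [-0.099  0.207 -0.154]
top 261 A [0.4903 0.4966 0.549  0.5909 0.5948]
top 261 B [-0.0856 -0.0835 -0.0695 -0.0529 -0.0482]
top 261 N [-0.2314 -0.2262 -0.2202 -0.2166 -0.2153]
   a 0.55 41 B [-0.0845 -0.0722 -0.0561] N -0.2207
   a 0.565 41 B [-0.0852 -0.0733 -0.0562] N -0.2205
   a 0.58 42 B [-0.0858 -0.0728 -0.0561] N -0.2204
off [[0.07, -0.02, 1.44], [0.06, -0.02, 1.43]] 
  tw [[-0.002, 0.003, -0.001], [-0.003, 0.003, -0.0]]
  -> [0.5613 0.1501 0.1155] [ 180.    30.  -150.6]
off [[0.0, 0.0, 1.0], [0.0, 0.0, 1.0], [0.0, 0.0, 1.0]] 
  tw [[0.0, -0.0, -0.0], [0.0, -0.0, -0.0], [0.0, -0.0, -0.0]]
  -> [0.5743 0.1575 0.0895] [ 180.    30.  -150.6]
```

Request:
move_arm(offset=[[0, 0, 1.4], [0, 0, 1.4], [0, 0, 1.2], [0, 0, 0.9], [0, 0, 0.6]], twist=[[-0.003, 0.004, 0], [0, 0, 0], [0, 0, 0], [0, 0, 0], [0, 0, 0]], grip=[0.42, 0.42, 0.42, 0.42, 0.42])

```text
time: 20.85
ee_pos: [0.5734, 0.1582, 0.0916]
tcp_rot: [-180.0, 30.0, -150.6]
wrist_force: [-0.7, 0.1, -2.4]
opening: 0.0392
grasp_force: 42.5
```

Request:
move_arm(offset=[[0, 0, 0], [0, 0, 0.2], [0, 0, 0]], twist=[[0, 0, 0], [0, 0, 0], [0, 0, 0]], grip=[0.42, 0.42, 0.42])

```text
time: 21.15
ee_pos: [0.5744, 0.1587, 0.0917]
tcp_rot: [-179.9, 30.1, -150.6]
wrist_force: [-0.3, -0.5, -2.6]
opening: 0.0398
grasp_force: 42.5
```

```bash
python3 -c "
from h import *
p,r=cur(); print(p@XH,p@YH,p@NH+.246); st(); green_case()"
```

```text
0.5467059760479452 -0.14375519942947088 0.03623371173489348
{'time': 21.15, 'q': [11.5837, -14.733, -32.1512, 43.64, 8.7686, -15.5297], 'ee_pos': [0.5744, 0.1587, 0.0917], 'tcp_rot': [-179.9318, 30.1305, -150.6012], 'wrist_force': [-0.3081, -0.5431, -2.6489], 'opening': 0.0398, 'grasp_force': 42.465}
top 252 A [0.5358 0.5408 0.568  0.5863 0.5873]
top 252 B [-0.163  -0.1613 -0.1432 -0.1257 -0.1238]
top 252 N [-0.238  -0.2329 -0.2057 -0.2009 -0.1951]
  top slopes [-0.016 -0.071 -0.204]
scene 126 A [0.497  0.5063 0.5559 0.5784 0.5886]
scene 126 B [-0.1745 -0.1716 -0.1617 -0.1399 -0.1349]
scene 126 N [-0.2404 -0.2391 -0.2246 -0.2046 -0.2035]
  top slopes [ 0.04   0.478 -0.211]
```

Request:
move_arm(offset=[[0, 0, 0.2], [0, 0, 0.15], [0, 0, 0]], twist=[[0, 0, 0], [0, 0, 0], [0, 0, 0]], grip=[0.42, 0.42, 0.42])

```text
time: 21.55
ee_pos: [0.5758, 0.1595, 0.0888]
tcp_rot: [-179.9, 30.1, -150.6]
wrist_force: [-4.4, -2.0, 0.8]
opening: 0.0391
grasp_force: 43.2
```

```bash
python3 -c "
from h import *
p,r=cur(); print(p@XH,p@YH,p@NH+.246); st(); green_case()"
```

```text
0.5466755896580335 -0.14371335364743587 0.03288081379272198
{'time': 21.55, 'q': [11.6466, -14.3865, -32.2059, 43.2398, 8.7443, -15.4747], 'ee_pos': [0.5758, 0.1595, 0.0888], 'tcp_rot': [-179.9407, 30.1231, -150.6019], 'wrist_force': [-4.3796, -2.0393, 0.7703], 'opening': 0.0391, 'grasp_force': 43.2364}
top 246 A [0.537  0.5404 0.5692 0.5864 0.5869]
top 246 B [-0.1628 -0.161  -0.1433 -0.1261 -0.124 ]
top 246 N [-0.2412 -0.2364 -0.2092 -0.2045 -0.1838]
  top slopes [ 0.031 -0.031 -0.207]
scene 107 A [0.4963 0.5041 0.5573 0.5771 0.5834]
scene 107 B [-0.1749 -0.1722 -0.1619 -0.1413 -0.1353]
scene 107 N [-0.2408 -0.2386 -0.2254 -0.2078 -0.2041]
  top slopes [-0.015  0.308 -0.214]
```

Request:
move_arm(offset=[[0, 0, 0], [0, 0, 0], [0, 0, 0], [0, 0, -2], [0, 0, -3]], twist=[[0, 0, 0], [0, 0, 0], [0, 0, 0], [0, 0, 0], [0, 0, 0]], grip=[0.5, 0.55, 0.6, 0.6, 0.6])

```text
time: 22.15
ee_pos: [0.553, 0.1472, 0.1301]
tcp_rot: [180.0, 29.9, -150.6]
wrist_force: [0.8, 1.1, 0.2]
opening: 0.0513
grasp_force: 0.0
```

Request:
move_arm(offset=[[1, 0, -4], [3, 0, -4], [4, 0, -3], [4, 0, 0], [0, 0, 0]], twist=[[0, 0, 0], [0, 0, 0], [0, 0, 0], [0, 0, 0], [0, 0, 0]], grip=[0.6, 0.6, 0.3, 0, 0])

```text
time: 22.65
ee_pos: [0.4126, 0.068, 0.165]
tcp_rot: [-180.0, 30.1, -150.7]
wrist_force: [0.6, 0.6, -0.2]
opening: 0.0082
grasp_force: 0.0
```

```bash
python3 -c "
from h import *
p,r=cur(); print(p@XH,p@YH,p@NH); st(); green_case(); thermo_case()
c=look('top','t4',180,300,150,240,6)
W=cloud(c); h=cv2.cvtColor(c['color'],cv2.COLOR_RGB2HSV)
m=(h[...,0]>100)&(h[...,0]<125)&(h[...,1]>110)&(W[...,2]>.15)&(W[...,1]>.05)&(W[...,1]<.35)
q=incase(c,m); print('lid edge',np.percentile(q,[5,50,95],axis=0).round(4))"
```

```text
0.42272375962173536 -0.14334192413080513 -0.05358038987804875
{'time': 22.65, 'q': [0.7245, -42.7418, -40.9072, 64.8737, 13.8062, -25.2158], 'ee_pos': [0.4126, 0.068, 0.165], 'tcp_rot': [-179.9523, 30.0527, -150.7222], 'wrist_force': [0.5995, 0.6429, -0.1597], 'opening': 0.0082, 'grasp_force': 0.0}
top 402 A [0.4907 0.5051 0.5497 0.5861 0.5868]
top 402 B [-0.1629 -0.1618 -0.1435 -0.125  -0.1204]
top 402 N [-0.2424 -0.2349 -0.2089 -0.205  -0.2033]
  top slopes [-0.003  0.006 -0.208]
scene 206 A [0.4986 0.5063 0.5399 0.5746 0.5814]
scene 206 B [-0.1721 -0.1697 -0.1618 -0.1429 -0.1356]
scene 206 N [-0.2404 -0.2382 -0.2209 -0.2083 -0.2077]
  top slopes [ 0.022  0.425 -0.214]
top 297 A [0.4884 0.4912 0.5433 0.59   0.5949]
top 297 B [-0.0854 -0.0835 -0.0702 -0.0541 -0.049 ]
top 297 N [-0.2305 -0.2275 -0.2207 -0.217  -0.2156]
   a 0.55 42 B [-0.0843 -0.0721 -0.0563] N -0.2203
   a 0.565 44 B [-0.085  -0.0726 -0.0562] N -0.221
   a 0.58 43 B [-0.0858 -0.0731 -0.0565] N -0.2206
lid edge [[ 0.6537 -0.1801 -0.0819]
 [ 0.6572 -0.1083 -0.0762]
 [ 0.6619 -0.0366 -0.0663]]
```

View pics/t4.png

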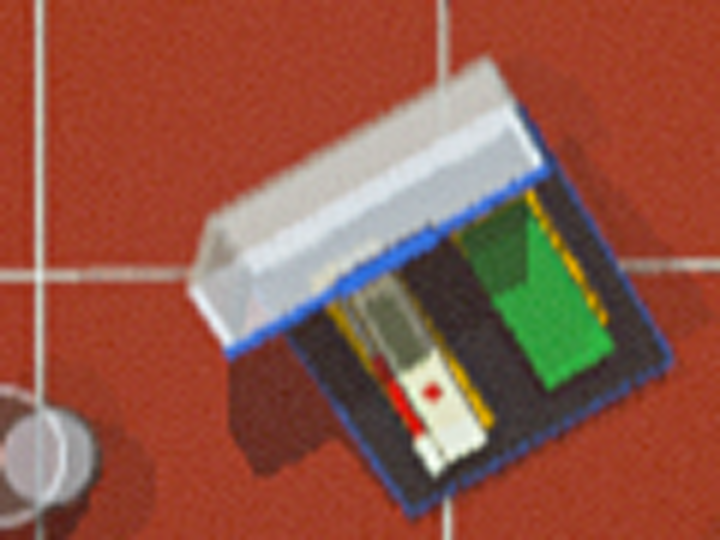

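Both items are seated. The thermometer is on the left at about (430,390) and the green box on the right at (545,310), with no part of the probe sticking out. Next I'll take the shut fingers over the lid to its back and push it down along its arc.

```bash
cat > lid.py <<'E'
from h import *
def tip(th,r=.145,ex=0):
    s,c=np.sin(th),np.cos(th); d=np.array([-c,s]); z=np.array([s,c])
    q=np.array([.6255,-.236])+r*d+(.036+.011*max(s,0)+ex)*z
    return case(q[0],-.105,q[1]+.022)
E
python3 -c "
from lid import *
T=np.radians
for t in(110,101,60,0): print(t,(tip(T(t))@XH).round(3),(tip(T(t))@NH).round(3),tip(T(t)).round(3))
s=tip(T(101),r=.14,ex=.025); a=s@XH;n=s@NH
plan([(case(.44,-.105,.01),RC,2),(case(a,-.105,.01),RC,8),(s,RC,3)])
"
```

```text
110 0.719 -0.094 [0.635 0.237 0.278]
101 0.699 -0.081 [0.614 0.226 0.28 ]
60 0.592 -0.066 [0.527 0.177 0.239]
0 0.481 -0.178 [0.492 0.156 0.086]
off [[-0.65, 1.93, -3.18], [-0.64, 1.93, -3.18]] 
  tw [[-0.001, 0.001, 0.0], [-0.0, 0.001, 0.0]]
  -> [0.3791 0.0931 0.2287] [-180.    30.  -150.6]
off [[-3.53, -0.0, 0.0], [-3.53, -0.0, 0.0], [-3.54, -0.0, 0.0], [-3.53, -0.0, 0.0], [-3.54, -0.0, 0.0]] 
  tw [[-0.0, 0.0, 0.0], [-0.0, 0.0, 0.0], [-0.0, 0.0, 0.0], [-0.0, 0.0, 0.0], [-0.0, 0.0, 0.0]]
off [[-3.53, -0.0, 0.0], [-3.54, -0.01, 0.01], [-3.53, -0.0, 0.0]] 
  tw [[-0.0, 0.0, 0.0], [-0.0, 0.0, 0.0], [-0.0, 0.0, 0.0]]
  -> [0.5924 0.2133 0.37  ] [-180.    30.  -150.6]
off [[0.0, -0.0, 3.34], [0.0, -0.0, 3.34], [0.0, -0.0, 3.35]] 
  tw [[-0.0, 0.0, 0.0], [-0.0, 0.0, 0.0], [-0.0, 0.0, 0.0]]
  -> [0.6361 0.238  0.2832] [-180.    30.  -150.6]
```

Request:
move_arm(offset=[[-0.6, 1.9, -3.2], [-0.6, 1.9, -3.2], [-3.5, 0, 0], [-3.5, 0, 0], [-3.5, 0, 0]], twist=[[0, 0, 0], [0, 0, 0], [0, 0, 0], [0, 0, 0], [0, 0, 0]], grip=[0, 0, 0, 0, 0])

```text
time: 23.4
ee_pos: [0.4586, 0.138, 0.2819]
tcp_rot: [-179.9, 30.2, -150.5]
wrist_force: [0.2, -0.2, 0.2]
opening: 0.0001
grasp_force: 0.0
```

Request:
move_arm(offset=[[-3.5, 0, 0], [-3.5, 0, 0], [-3.6, 0, 0], [-3.6, 0, 0], [-3.6, 0, 0]], twist=[[0, 0, 0], [0, 0, 0], [0, 0, 0], [0, 0, 0], [0, 0, 0]], grip=[0, 0, 0, 0, 0])

```text
time: 23.9
ee_pos: [0.5931, 0.2139, 0.3698]
tcp_rot: [-180.0, 30.1, -150.5]
wrist_force: [0.4, 0.1, -0.2]
opening: -0.0001
grasp_force: 0.0
```

Request:
move_arm(offset=[[0, 0, 0], [0, 0, 0]], twist=[[0, 0, 0], [0, 0, 0]], grip=[0, 0])

```text
time: 24.1
ee_pos: [0.5919, 0.2131, 0.3685]
tcp_rot: [-180.0, 30.0, -150.6]
wrist_force: [-0.4, 0.3, 0.6]
opening: -0.0002
grasp_force: 0.0
```

```bash
python3 -c "
from lid import *
p,r=cur(); print((p@XH).round(4),(p@YH).round(4),(p@NH).round(4)); st()
s=tip(np.radians(101),r=.14,ex=.025)
plan([(s,RC,3)])
"
```

```text
0.7214 -0.1049 0.009
{'time': 24.1, 'q': [17.2839, -9.5211, 2.9953, 73.1025, 6.0209, -10.5757], 'ee_pos': [0.5919, 0.2131, 0.3685], 'tcp_rot': [-179.9789, 29.9696, -150.553], 'wrist_force': [-0.3893, 0.2732, 0.5887], 'opening': -0.0002, 'grasp_force': 0.0}
off [[-0.05, -0.0, 3.31], [-0.04, -0.0, 3.31], [-0.05, -0.01, 3.3]] 
  tw [[0.0, -0.0, 0.0], [0.0, -0.0, 0.0], [0.0, -0.001, 0.001]]
  -> [0.6362 0.2379 0.2832] [ 180.    30.  -150.6]
```

Now I plan the descent and the arc.

```bash
python3 -c "
from lid import *
T=np.radians
s=tip(T(101),r=.14,ex=.025)
w=[(tip(T(101),r=.14),RC,2)]
for t in(95,88,80,72,64,56,48,40,32,24,16,8,2): w.append((tip(T(t),r=.14+.005*(101-t)/100),RC,1))
import io,contextlib
b=io.StringIO()
with contextlib.redirect_stdout(b): plan(w,start=(s,RC))
print(*[l for l in b.getvalue().split('\n') if l.startswith('off')],sep='\n')
"
```

```text
off [[1.23, -0.0, -0.24], [1.22, -0.0, -0.24]] 
off [[1.37, 0.0, -0.71]] 
off [[1.69, -0.0, -0.66]] 
off [[2.05, 0.0, -0.48]] 
off [[2.11, 0.0, -0.19]] 
off [[2.14, -0.0, 0.13]] 
off [[2.12, 0.0, 0.45]] 
off [[2.05, -0.0, 0.76]] 
off [[1.93, -0.0, 1.06]] 
off [[1.76, -0.0, 1.34]] 
off [[1.54, -0.0, 1.6]] 
off [[1.3, 0.0, 1.82]] 
off [[1.01, -0.0, 2.0]] 
off [[0.56, -0.0, 1.59]]
```

Request:
move_arm(offset=[[0, 0, 3.3], [0, 0, 3.3], [0, 0, 3.2], [0, 0, 0]], twist=[[0, 0, 0], [0, 0, 0], [0, 0, 0], [0, 0, 0]], grip=[0, 0, 0, 0])

```text
time: 24.5
ee_pos: [0.6327, 0.236, 0.2786]
tcp_rot: [180.0, 29.6, -150.6]
wrist_force: [-0.9, 0.2, -0.9]
opening: 0.0005
grasp_force: 0.0
```

Request:
move_arm(offset=[[1.2, 0, -0.2], [1.2, 0, -0.2], [1.4, 0, -0.7], [1.7, 0, -0.7], [2, 0, -0.5]], twist=[[0, 0, 0], [0, 0, 0], [0, 0, 0], [0, 0, 0], [0, 0, 0]], grip=[0, 0, 0, 0, 0])

```text
time: 25.0
ee_pos: [0.5666, 0.1982, 0.2694]
tcp_rot: [-179.9, 30.3, -150.6]
wrist_force: [1.3, 1.1, -0.5]
opening: -0.0001
grasp_force: 0.6
```

```bash
python3 -c "
from lid import *
p,r=cur(); print((p@XH).round(4),(p@NH).round(4), (tip(np.radians(80),r=.141)@XH).round(4),(tip(np.radians(80),r=.141)@NH).round(4)); st()
c=look('scene','s5',300,460,140,260,5)
"
```

```text
0.6465 -0.0621 0.6471 -0.067
{'time': 25.0, 'q': [16.4888, -16.2913, -13.782, 62.8626, 6.3869, -11.223], 'ee_pos': [0.5666, 0.1982, 0.2694], 'tcp_rot': [-179.9043, 30.2656, -150.5704], 'wrist_force': [1.3269, 1.1392, -0.4675], 'opening': -0.0001, 'grasp_force': 0.6097}
```

View pics/s5.png

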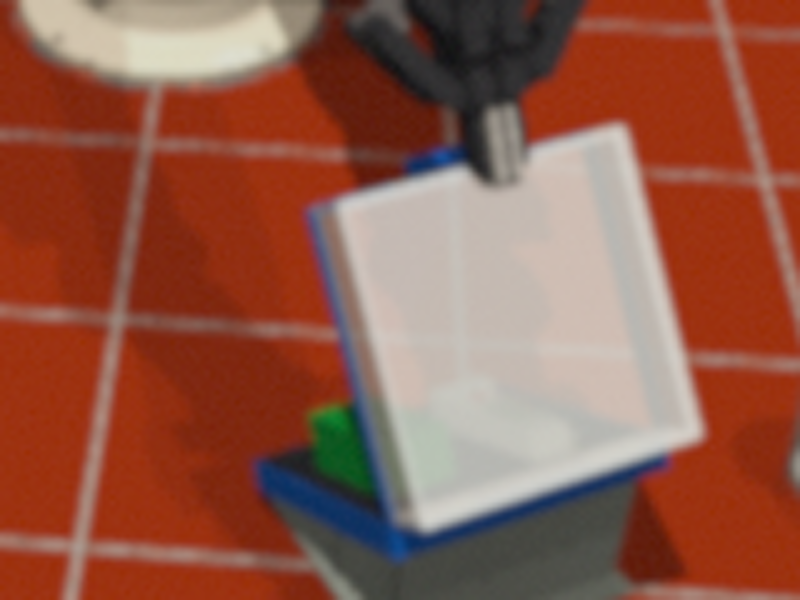

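The fingertips (495,180) are pushing the lid's back near its free edge, and the lid is swinging. I'll continue along the arc.

Request:
move_arm(offset=[[2.1, 0, 0], [2.1, 0, 0.3], [2.1, 0, 0.6], [2, 0, 0.8], [1.9, 0, 1.1]], twist=[[0, 0, 0], [0, 0, 0], [0, 0, 0], [0, 0, 0], [0, 0, 0]], grip=[0, 0, 0, 0, 0])

```text
time: 25.55
ee_pos: [0.5025, 0.1619, 0.1935]
tcp_rot: [-179.9, 30.3, -150.6]
wrist_force: [1.2, -0.2, 1.0]
opening: 0.0001
grasp_force: 0.4
```

```bash
python3 -c "
from lid import *
p,r=cur(); st(); T=np.radians
for t in(48,40,36): print(t,(tip(T(t),r=.143)@XH).round(4),(tip(T(t),r=.143)@NH).round(4))
print((p@XH).round(4),(p@NH).round(4))
plan([(tip(T(t),r=.144),RC,1) for t in(32,24,16,8,2)])
"
```

```text
{'time': 25.55, 'q': [14.1042, -27.198, -29.7815, 58.008, 7.5472, -13.2997], 'ee_pos': [0.5025, 0.1619, 0.1935], 'tcp_rot': [-179.8932, 30.2773, -150.584], 'wrist_force': [1.1839, -0.2107, 0.9755], 'opening': 0.0001, 'grasp_force': 0.3994}
48 0.5626 -0.0782
40 0.5436 -0.0891
36 0.5348 -0.0956
0.5447 -0.091
off [[1.92, 0.07, 1.11]] 
  tw [[-0.002, 0.005, 0.0]]
  -> [0.4926 0.1571 0.1742] [ 180.    30.  -150.6]
off [[1.51, -0.0, 1.62]] 
  tw [[0.0, -0.0, 0.0]]
  -> [0.4882 0.1546 0.1527] [ 180.    30.  -150.6]
off [[1.26, -0.0, 1.84]] 
  tw [[0.0, -0.0, 0.0]]
  -> [0.4867 0.1538 0.1304] [ 180.    30.  -150.6]
off [[0.97, -0.0, 2.0]] 
  tw [[0.0, -0.0, 0.0]]
  -> [0.4881 0.1546 0.1082] [ 180.    30.  -150.6]
off [[0.53, -0.0, 1.58]] 
  tw [[0.0, -0.0, 0.0]]
  -> [0.491  0.1562 0.0919] [ 180.    30.  -150.6]
```

Request:
move_arm(offset=[[1.8, 0, 1.1], [1.5, 0, 1.6], [1.2, 0, 1.8], [0.9, 0, 2.0], [0.5, 0, 1.4]], twist=[[0, 0, 0], [0, 0, 0], [0, 0, 0], [0, 0, 0], [0, 0, 0]], grip=[0, 0, 0, 0, 0])

```text
time: 26.05
ee_pos: [0.4925, 0.1563, 0.0939]
tcp_rot: [-179.9, 30.1, -150.6]
wrist_force: [-0.3, -0.1, 1.0]
opening: -0.0001
grasp_force: 0.4
```

Request:
move_arm(offset=[[0, 0, 0.3], [0, 0, 0.3], [0, 0, 0]], twist=[[0, 0, 0], [0, 0, 0], [0, 0, 0]], grip=[0, 0, 0])

```text
time: 26.35
ee_pos: [0.4959, 0.158, 0.0899]
tcp_rot: [-179.9, 30.2, -150.6]
wrist_force: [0.0, 0.4, 0.3]
opening: -0.0003
grasp_force: 0.0
```

```bash
python3 -c "
from lid import *
p,r=cur(); st(); print((p@XH).round(4),(p@NH).round(4))"
```

```text
{'time': 26.35, 'q': [13.7978, -26.9899, -41.0644, 46.6637, 7.6941, -13.5801], 'ee_pos': [0.4959, 0.158, 0.0899], 'tcp_rot': [-179.9179, 30.1696, -150.5886], 'wrist_force': [0.0146, 0.4462, 0.2546], 'opening': -0.0003, 'grasp_force': 0.0}
0.4863 -0.1769
```

Request:
move_arm(offset=[[0, 0, 0.2], [0, 0, 0.2], [0, 0, 0]], twist=[[0, 0, 0], [0, 0, 0], [0, 0, 0]], grip=[0, 0, 0])

```text
time: 26.65
ee_pos: [0.4974, 0.1588, 0.0874]
tcp_rot: [-179.9, 30.2, -150.6]
wrist_force: [-17.7, -7.7, 16.6]
opening: 0.0003
grasp_force: 12.0
```

Request:
move_arm(offset=[[0, 0, 0.2], [0, 0, 0]], twist=[[0, 0, 0], [0, 0, 0]], grip=[0, 0])

```text
time: 26.85
ee_pos: [0.4976, 0.1589, 0.087]
tcp_rot: [-179.9, 30.1, -150.6]
wrist_force: [-40.9, -18.6, 39.0]
opening: 0.0002
grasp_force: 28.5
```

Request:
move_arm(offset=[[0, 0, -1], [0, 0, -4], [3, 0, -5], [4, 0, -4], [4, 0, -2]], twist=[[0, 0, 0], [0, 0, 0], [0, 0, 0], [0, 0, 0], [0, 0, 0]], grip=[0, 0, 0, 0, 0])

```text
time: 27.35
ee_pos: [0.3719, 0.0792, 0.1652]
tcp_rot: [179.5, 29.2, -150.5]
wrist_force: [8.9, 0.5, 7.7]
opening: -0.0002
grasp_force: 0.0
```

Request:
move_arm(offset=[[0, 0, 0], [0, 0, 0], [0, 0, 0]], twist=[[0, 0, 0], [0, 0, 0], [0, 0, 0]], grip=[0, 0, 0])

```text
time: 27.65
ee_pos: [0.3737, 0.0795, 0.1645]
tcp_rot: [179.6, 29.3, -150.6]
wrist_force: [0.4, 0.8, -0.2]
opening: -0.0002
grasp_force: 0.0
```

```bash
python3 -c "
from lid import *
st(); c=look('top','t6',190,310,160,250,6); W=cloud(c); h=cv2.cvtColor(c['color'],cv2.COLOR_RGB2HSV)
A=W@XH;B=W@YH;N=W@NH
m=(A>.47)&(A<.62)&(abs(B+.105)<.07)&(N>-.215)&(N<-.17); 
if m.sum()>10:
  M=np.c_[A[m]-.545,B[m]+.105,np.ones(m.sum())]; print(m.sum(),np.linalg.lstsq(M,N[m],rcond=None)[0].round(4))
k=(h[...,0]>100)&(h[...,0]<125)&(h[...,1]>110)&(A<.5)&(A>.4)&(abs(B+.105)<.03); print('lip',k.sum(),np.percentile(A[k],[5,50,95]).round(4),np.percentile(N[k],[5,50,95]).round(4))"
```

```text
{'time': 27.65, 'q': [3.1929, -48.5217, -43.1301, 68.8277, 12.8687, -23.292], 'ee_pos': [0.3737, 0.0795, 0.1645], 'tcp_rot': [179.5964, 29.309, -150.5708], 'wrist_force': [0.4476, 0.7781, -0.2479], 'opening': -0.0002, 'grasp_force': 0.0}
2106 [-0.      0.0005 -0.2002]Traceback (most recent call last):
  File "<string>", line 8, in <module>
    k=(h[...,0]>100)&(h[...,0]<125)&(h[...,1]>110)&(A<.5)&(A>.4)&(abs(B+.105)<.03); print('lip',k.sum(),np.percentile(A[k],[5,50,95]).round(4),np.percentile(N[k],[5,50,95]).round(4))
                                                                                                        ~~~~~~~~~~~~~^^^^^^^^^^^^^^^^
    return _quantile_unchecked(
        a, q, axis, out, overwrite_input, method, keepdims, weights)
    return _ureduce(a,
                    func=_quantile_ureduce_func,
    ...<5 lines>...
                    overwrite_input=overwrite_input,
                    method=method)
    r = func(a, **kwargs)
    result = _quantile(arr,
                       quantiles=q,
    ...<2 lines>...
                       out=out,
                       weights=wgt)
    slices_having_nans = np.isnan(arr[-1, ...])
                                  ~~~^^^^^^^^^
IndexError: index -1 is out of bounds for axis 0 with size 0
```

View pics/t6.png

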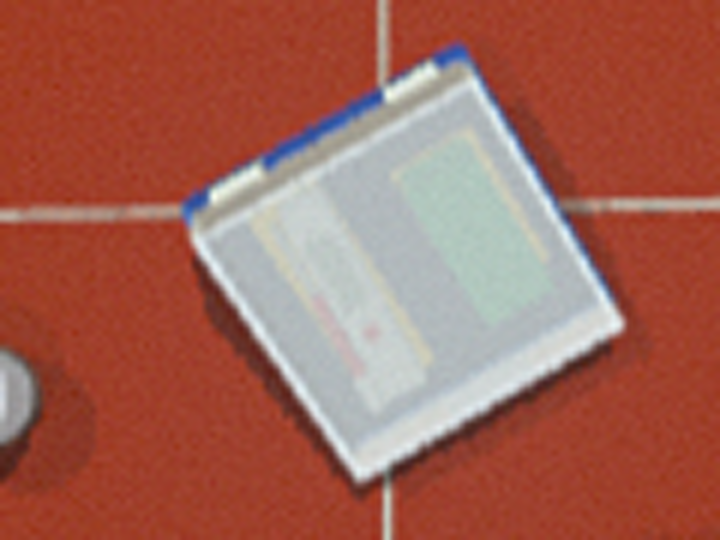

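The lid lies flat on its outer face at the shut height, with both items visible beneath it: the thermometer at (350,300) and the box at (475,230). I'll ease joint 2 away from its limit, then hand in.

Request:
move_arm(offset=[[-1, 0, -1.5], [-1, 0, -1.5], [0, 0, 0], [0, 0, 0]], twist=[[0, 0, 0], [0, 0, 0], [0, 0, 0], [0, 0, 0]], grip=[0, 0, 0, 0])

```text
time: 28.1
ee_pos: [0.3759, 0.0809, 0.1998]
tcp_rot: [179.6, 29.2, -150.5]
wrist_force: [-0.9, 0.5, -1.0]
opening: -0.0001
grasp_force: 0.0
```

```bash
python3 -c "
from h import *
st(); print(bot.job_done())"
```

```text
{'time': 28.1, 'q': [3.4384, -46.9386, -38.5299, 71.8794, 12.7778, -23.1157], 'ee_pos': [0.3759, 0.0809, 0.1998], 'tcp_rot': [179.5637, 29.2408, -150.5357], 'wrist_force': [-0.8685, 0.5007, -0.9923], 'opening': -0.0001, 'grasp_force': 0.0}
the job is handed in; nothing more can be done
None
```

The folded thermometer and the closed slide box are seated in their pockets with the case lid shut by my measurements; I handed the job in at 28.1 s, and the call returned no verdict.

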